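Load test bars on a kiln shelf and push it up to the brick

ROBOT

A 6-joint arm with a two-finger parallel gripper is mounted at the origin on the work surface. World frame = base frame: x ahead of the robot, y to its left, z up, the work surface at z = 0. Lengths are in mm, angles in degrees, forces in N, time in s.
With the tool pointing down it reaches from about 300 to 850 mm from the base axis. Payload 4.2 kg.
Tool frame: the origin (TCP) lies on the centre line of the jaws, within the pads' length; the fingertips stand 14 mm ahead of it and the grasp point (between the pads) lies 5 mm behind it; z points along the fingers, y is the line along which they close (so a half turn about z gives the same grasp; the last joint's range is limited). The gripper opens to 91 mm and grips with 3 to 60 N. Pads are 32 mm wide; open, the fingers measure 118 mm over their backs; the gripper's body (76 mm by 178 mm) begins 60 mm behind the grasp point.
Start: joints at [-71.104, 18.312, 89.639, -0, 72.044, -1.146], TCP at [197.063, -540.196, 191.376] pointing down, gripper open.
Joint ranges: [-177.97, 177.97], [-48.28, 115.42], [12.27, 149.76], [-77.06, 257.06], [2.81, 150.46], [-146.56, 146.56]. Speed limits (degrees/s): [147.25, 147.25, 180, 180, 180, 180].

INTERFACE

Orientations are given as [roll, pitch, yaw] about the fixed x, y, z axes, in that order (R = Rz(yaw) Ry(pitch) Rx(roll)).
In Python, from workcell import * gives the robot as it stands. The module is installed in compiled form; this text tells all that it offers.
- The arm moves only by the shell command python3 -m crank 'ROWS' [FORCE]. ROWS is JSON, a list of rows, each an object of numbers: "grip": the finger opening in m, from 0 to 0.0912; "x", "y", "z": the shift along the tool's x, y, z in m; "yaw": the turn about the tool's z in rad. In form: [{"grip": .., "x": .., "y": .., "z": .., "yaw": ..}, ...]. A call has exactly 5 rows; each row is the pose to reach, as a shift and turn from the pose commanded when the call began, along the tool's axes at that moment; what a row does not reach only later rows make up. A row lasts 1/12 s, in which the tool goes at most 41.7 mm and 7.16 degrees, less where a joint would pass 70% of its speed; a pose out of reach is approached as far as the arm can. A call with a gripper value outside its range is refused whole. The fingers move at their own pace and stop on an object; FORCE is the grip in N (left out, the last holds). Time passes only in rows, so rows that repeat a pose let the fingers close, or fill a call up. It gives the time, the measured TCP pose, the force, the opening and the grip force at its end, in the units of the state.
- state(): the state, without advancing time (a new reading comes with each control period).
- grab_frame(name): name is "scene" or "top" or "wrist"; returns the picture (400x640x3 uint8, red, green, blue); there is no depth.
- camera_model(name): a dict with "intrinsics" (3x3 intrinsics, pixels), "R" (3x3) and "t" (3): a world point X has camera coordinates R X + t. Camera axes: x right, y down, z forward; pixel columns grow to the right and rows downward; lengths in mm; the calibration is good to about 2 mm. A picture is of the moment at which its call begins: read the wrist's pose just before it. camera_model takes no time and is no camera call; for the wrist camera it gives the pose at the moment of the call.
- job_done(): hands the job in; it is judged then, once.
The state is a dict: "time_s": time; "qpos": joint angles; "qvel": joint speeds; "effort": joint torques, N m; "ee_pos": TCP position; "ee_rot": TCP orientation; "force": force on the tool from outside, world axes, zero at the start; "torque": the same for the moment, N m; "gripper_width": finger opening in mm; "gripper_force": force on a finger pad.
Only numpy, scipy, OpenCV 4.12 (cv2) and the standard library are available. Lean on these libraries where they do the work, as an engineer would, in place of code of your own. Each camera call takes 0.05 s, during which the arm holds its last target. There are 200 camera calls.

TASK

Get a kiln load of clay test bars ready: first clear the two small lidded jars off the kiln shelf and stand them upright on the thin ware board, then take every test bar (the square clay sticks) out of the compartmented bin and lay it down on the kiln shelf, no bar touching another. Next push the loaded shelf over the table, without lifting it, until its long side sits flush against the fire brick and it is centred on the brick, with the bars still lying on it. Only then take the round witness button from the bin and set it on top of the brick; leave the loose tumbler and green dish where they are.

Things in the scene. Friction and masses are not known exactly. Their poses are not given: they have to be found in the camera images.
- shelf: loose kiln shelf: a flat buff ceramic slab lying on the table, 150 mm (its x) by 200 mm (its y) and 15 mm thick, about 0.85 kg; origin at the centre of its underside, z up. It slides over the table when pushed at an edge (about 4 to 12 N).
- jar0: small squat lidded jar, grey with a tan lid, one rigid piece (the lid does not come off), 0.22 kg: body 58 mm wide, lid rim 62 mm wide at 48 to 54 mm height, its shoulder up to 60 mm, and on top a round knob 20 mm wide from 60 to 83 mm above the foot. Origin at the centre of its foot, z up. It starts standing on the kiln shelf.
- jar1: small squat lidded jar, plum-brown with a tan lid, one rigid piece (the lid does not come off), 0.22 kg: body 58 mm wide, lid rim 62 mm wide at 48 to 54 mm height, its shoulder up to 60 mm, and on top a round knob 20 mm wide from 60 to 83 mm above the foot. Origin at the centre of its foot, z up. It starts standing on the kiln shelf.
- ware_board: fixed plywood ware board lying on the robot's right, 180 mm (its x) by 190 mm (its y), 8 mm thick; origin at the centre of its underside, which is on the table.
- stop: fixed flat fire brick on the far side of the table, 114 mm (its x) by 230 mm (its y), 32 mm high; origin at the centre of its underside. Its front face, against which the shelf's long (200 mm) side goes, is the long face at x = -57 mm in its own frame, facing the robot.
- bin: fixed open plywood bin on the robot's left, 265 mm (its x) by 180 mm (its y), walls 35 mm high and 5 mm thick, floor 5 mm thick; 5 mm dividers of full height make 3 compartments along x and 2 along y, their centres at x = -86.5, 0, 86.5 mm and y = -44, 44 mm of the bin's frame, each about 82 mm square inside. At most one piece lies in each. Origin at the centre of its underside.
- bar0: a loose clay test bar, a square stick 60 mm long (its x) and 18 by 18 mm in section, with shallow score lines, 35 g; any of its long faces may be down. Origin at its very centre. Starts lying in a bin compartment, turned anyhow; may be absent (3 to 5 of the five are there).
- bar1: a loose clay test bar, a square stick 60 mm long (its x) and 18 by 18 mm in section, with shallow score lines, 35 g; any of its long faces may be down. Origin at its very centre. Starts lying in a bin compartment, turned anyhow; may be absent (3 to 5 of the five are there).
- bar2: a loose clay test bar, a square stick 60 mm long (its x) and 18 by 18 mm in section, with shallow score lines, 35 g; any of its long faces may be down. Origin at its very centre. Starts lying in a bin compartment, turned anyhow; may be absent (3 to 5 of the five are there).
- bar3: a loose clay test bar, a square stick 60 mm long (its x) and 18 by 18 mm in section, with shallow score lines, 35 g; any of its long faces may be down. Origin at its very centre. Starts lying in a bin compartment, turned anyhow; may be absent (3 to 5 of the five are there).
- bar4: a loose clay test bar, a square stick 60 mm long (its x) and 18 by 18 mm in section, with shallow score lines, 35 g; any of its long faces may be down. Origin at its very centre. Starts lying in a bin compartment, turned anyhow; may be absent (3 to 5 of the five are there).
- button: the witness button: a loose round disc of the same clay as the bars, 26 mm across and 12 mm high, lying flat in one compartment of the bin. Origin at its very centre, its z along its axis.
- tumbler: bystander: loose plum-brown tumbler 72 mm wide, 85 mm high, on the far side between the bin and the brick; origin at the centre of its foot.
- saucer: bystander: loose green dish 110 mm wide, 35 mm high, on the far side to the right of the brick; origin at the centre of its foot.

How it is judged (in metres and radians):
On the way, in this order (a step that is already met when the one before it is completed fails the run):
1. both jars have been cleared off the kiln shelf and stand upright on the ware board, let go (x of jar0 in the frame of ware_board between -0.08 and 0.08 m and y of jar0 in the frame of ware_board between -0.085 and 0.085 m and z of jar0 in the frame of ware_board between 0.004 and 0.014 m and angle between each of jar0, jar1's own z axis and vertical below 0.12 rad and linear speed of each of jar0, jar1 below 0.03 m/s and contact force between each of jar0, jar1 and the fingers below 0.1 N and x of jar1 in the frame of ware_board between -0.08 and 0.08 m and y of jar1 in the frame of ware_board between -0.085 and 0.085 m and z of jar1 in the frame of ware_board between 0.004 and 0.014 m), for 0.2 s.
2. every test bar lies on the kiln shelf, none touching another, let go (x of bar0 in the frame of shelf between -0.065 and 0.065 m and y of bar0 in the frame of shelf between -0.09 and 0.09 m and z of bar0 in the frame of shelf between 0.019 and 0.029 m and angle between bar0's own x axis and vertical between 1.45 and 1.69 rad and linear speed of each of bar0, bar1, bar2, bar3, bar4 below 0.03 m/s and contact force between each of bar0, bar1, bar2, bar3, bar4 and the fingers below 0.1 N and x of bar1 in the frame of shelf between -0.065 and 0.065 m and y of bar1 in the frame of shelf between -0.09 and 0.09 m and z of bar1 in the frame of shelf between 0.019 and 0.029 m and angle between bar1's own x axis and vertical between 1.45 and 1.69 rad and x of bar2 in the frame of shelf between -0.065 and 0.065 m and y of bar2 in the frame of shelf between -0.09 and 0.09 m and z of bar2 in the frame of shelf between 0.019 and 0.029 m and angle between bar2's own x axis and vertical between 1.45 and 1.69 rad and x of bar3 in the frame of shelf between -0.065 and 0.065 m and y of bar3 in the frame of shelf between -0.09 and 0.09 m and z of bar3 in the frame of shelf between 0.019 and 0.029 m and angle between bar3's own x axis and vertical between 1.45 and 1.69 rad and x of bar4 in the frame of shelf between -0.065 and 0.065 m and y of bar4 in the frame of shelf between -0.09 and 0.09 m and z of bar4 in the frame of shelf between 0.019 and 0.029 m and angle between bar4's own x axis and vertical between 1.45 and 1.69 rad and contact force between bar0 and bar1 below 0.02 N and contact force between each of bar0, bar1 and bar2 below 0.02 N and contact force between each of bar0, bar1, bar2 and bar3 below 0.02 N and contact force between each of bar0, bar1, bar2, bar3 and bar4 below 0.02 N), for 0.2 s.
3. the loaded shelf sits flush against the fire brick, centred on it (all of step 2 and x of shelf in the frame of stop above -0.139 m and y of shelf in the frame of stop between -0.025 and 0.025 m and angle between the x axis of shelf and the x axis of stop, either way round below 0.07 rad and linear speed of shelf below 0.02 m/s), for 0.2 s.
4. the witness button lies on top of the fire brick, let go (x of button in the frame of stop between -0.057 and 0.057 m and y of button in the frame of stop between -0.115 and 0.115 m and z of button in the frame of stop between 0.034 and 0.046 m and linear speed of button below 0.03 m/s and contact force between button and the fingers below 0.1 N), for 0.2 s.
At the end, for the whole second after the job is handed in: Shelf within 7 mm of the brick's face, parallel within 0.07 rad, centred within 25 mm; each bar lying on it (level within 0.12 rad, centre 10 mm inside the edges), touching no other bar; jars upright on the ware board; button on top of the brick; all at rest and let go (all of step 1 and all of step 3 and all of step 4).
It fails at once if the kiln shelf is lifted off the table (more than 20 mm) (height (world z) of shelf above 0.02 m).
It fails at once if the bystander tumbler (loose, on the far side) is moved by more than 40 mm (distance of tumbler from where it was at the start of the episode above 0.04 m).
It fails at once if the bystander saucer (loose, on the far side) is moved by more than 40 mm (distance of saucer from where it was at the start of the episode above 0.04 m).
Of bar0, bar1, bar2, bar3, bar4 only 3 to 5 are there at a start; the rules pass over those that are not, and their reading is None.
At some moment in a run one of shelf may be knocked a few centimetres aside while the robot is not near it.
Once in a run the grip may slacken for a moment while it holds something.
It also fails if it takes over 210 s, if anything falls off the work surface, if the arm or the gripper's body presses on something with over 40 N, if the wrist force passes 120 N, or if a joint passes its speed limit or range.

## Working session

There is one attempt and no reset: what is moved stays moved. The work goes in short steps, Python scripts to look and compute and a shell command to move; the robot and the scene stay as the last step left them, time stands still between calls to the robot, and variables do not carry over. Pictures are saved under pics/ and viewed, at most 14 in all, crops included, and the job is handed in when it is done.

```bash
mkdir -p pics; cat > h.py <<'E'
from workcell import *
import numpy as np, cv2
def save(n,im): cv2.imwrite(f'pics/{n}.png',im[:,:,::-1])
def ray(cm,uv,z):
    K=np.array(cm['intrinsics']);R=np.array(cm['R']);t=np.array(cm['t'])
    c=-R.T@t; d=R.T@np.linalg.inv(K)@np.array([uv[0],uv[1],1.]); return c+d*(z-c[2])/d[2]
def proj(cm,X):
    p=np.array(cm['intrinsics'])@(np.array(cm['R'])@np.array(X,float)+np.array(cm['t'])); return p[:2]/p[2]
E
python3 - <<'E'
from h import *
s=state();print(s['ee_pos'],s['ee_rot'],s['gripper_width'],s['time_s'])
for n in('top','scene'):
    save(n+'0',grab_frame(n)); c=camera_model(n);C=-np.array(c['R']).T@np.array(c['t']);print(n,C.round(),np.array(c['R']).round(2).tolist(),np.array(c['intrinsics'])[0,0])
E
```

```text
[ 196.85496224 -539.68642588  190.51843276] [-1.79898704e+02 -1.02041649e-03  2.00398180e+01] 91.32454226834439 0.0
top [414. -17. 949.] [[-0.11, -0.99, 0.0], [-0.97, 0.11, -0.2], [0.2, -0.02, -0.98]] 409.46500997647314
scene [905. 294. 729.] [[-0.65, 0.76, -0.01], [0.63, 0.53, -0.57], [-0.43, -0.38, -0.82]] 363.7424831521805
```

View pics/top0.png

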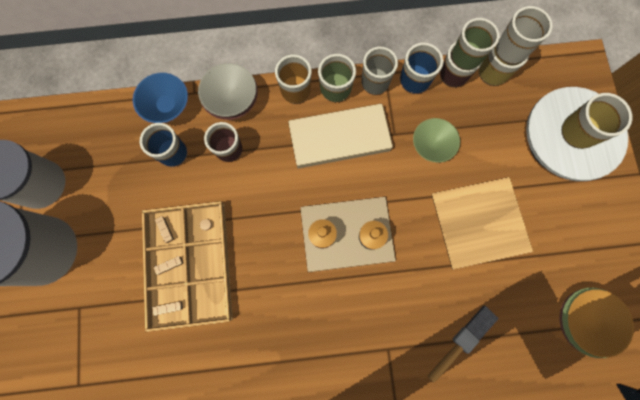

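View pics/scene0.png

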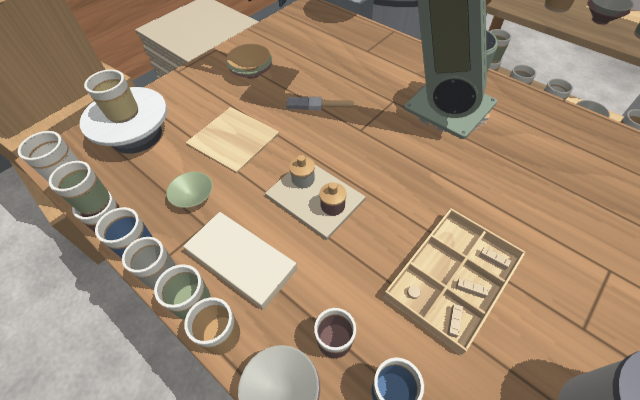

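The top view shows the shelf at about (348,233) with jars at (322,232) and (373,234), and the brick at (340,135). The ware board is at (482,222). The bin at (186,266) holds three bars at (165,230), (168,266) and (168,309), plus the button at (207,225).

```bash
python3 - <<'E'
from h import *
im=cv2.imread('pics/top0.png')
a=cv2.resize(im[190:340,135:235],None,fx=4,fy=4,interpolation=cv2.INTER_CUBIC)
b=cv2.resize(im[190:280,295:400],None,fx=4,fy=4,interpolation=cv2.INTER_CUBIC)
o=np.zeros((600,800,3),np.uint8);o[:,:400]=a;
b=cv2.resize(im[190:290,295:395],(400,400),interpolation=cv2.INTER_CUBIC);o[:400,400:]=b
cv2.imwrite('pics/crop1.png',o)
c=camera_model('top');s=camera_model('scene')
def tri(u,v):
    A=[];B=[]
    for cm,p in((c,u),(s,v)):
        P=np.array(cm['intrinsics'])@np.c_[np.array(cm['R']),np.array(cm['t'])]
        for i in(0,1):
            r=P[i]-p[i]*P[2];A.append(r[:3]);B.append(-r[3])
    return np.linalg.lstsq(np.array(A),np.array(B),rcond=None)[0]
for n,z,pts in(('brick',32,[(289,121),(384,106),(392,150),(299,164)]),('board',8,[(433,192),(511,179),(531,251),(453,266)]),('shelf',15,[(301,207),(387,198),(396,265),(306,270)]),('bin',35,[(142,210),(221,203),(228,320),(146,329)])):
    P=np.array([ray(c,p,z)[:2] for p in pts]);d=P-np.roll(P,-1,0)
    print(n,P.mean(0).round(),P.round().tolist(),np.hypot(*d.T).round(),np.degrees(np.arctan2(d[:,1],d[:,0])).round(1))
for p in((321,229),(374,233)):print('knob',ray(c,p,83).round())
E
```

```text
brick [750. -98.] [[799.0, 21.0], [812.0, -209.0], [700.0, -212.0], [690.0, 8.0]] [231. 112. 220. 109.] [  93.2    1.5  -87.5 -173.1]
board [ 513. -400.] [[594.0, -298.0], [605.0, -487.0], [433.0, -498.0], [419.0, -315.0]] [189. 172. 184. 176.] [  93.2    3.5  -85.8 -174.6]
shelf [517. -85.] [[592.0, 14.0], [591.0, -187.0], [436.0, -185.0], [447.0, 17.0]] [201. 155. 203. 145.] [ 89.7  -0.7 -93.3 178.7]
bin [490. 282.] [[621.0, 372.0], [618.0, 193.0], [360.0, 194.0], [361.0, 369.0]] [179. 257. 175. 260.] [ 8.880e+01 -1.000e-01 -9.030e+01 -1.794e+02]
knob [527. -26.  83.]
knob [ 506. -137.   83.]
```

View pics/crop1.png

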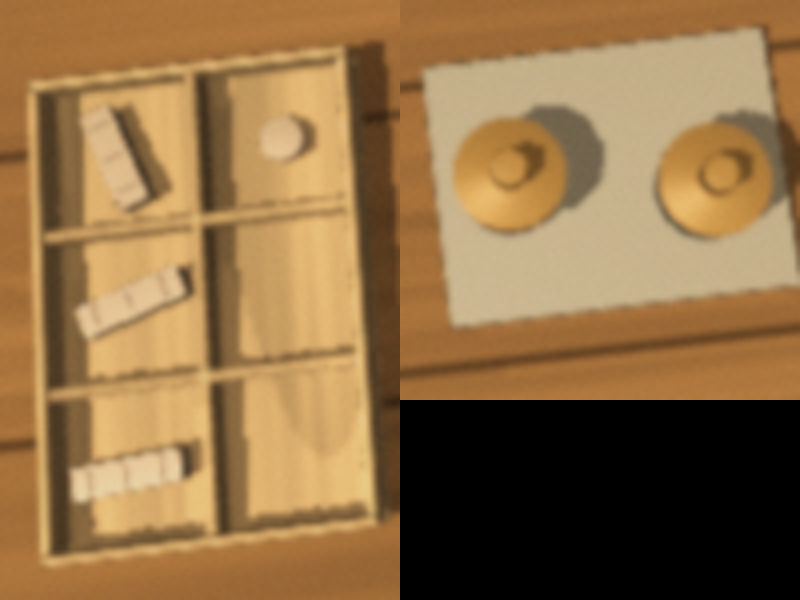

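The crop shows the jar knobs at about (322.8,231.5) and (375,232.8), and the button at (205.5,224.5). It also gives clear outlines of the three bars.

```bash
python3 -m crank '[{"grip":0.0912,"x":0,"y":0,"z":-0.02,"yaw":0.12},{"grip":0.0912,"x":0,"y":0,"z":-0.03,"yaw":0.24},{"grip":0.0912,"x":0,"y":0,"z":-0.03,"yaw":0.35},{"grip":0.0912,"x":0,"y":0,"z":-0.03,"yaw":0.35},{"grip":0.0912,"x":0,"y":0,"z":-0.03,"yaw":0.35}]' 30
python3 - <<'E'
from h import *
print(state()['ee_pos'],state()['ee_rot'])
c=camera_model('top')
for n,k,r in(('j0?',(322.75,231.5),(322.7,233.5)),('j1?',(375,232.75),(374,234.8))):
    print(n,ray(c,k,98)[:2].round(1),ray(c,r,67)[:2].round(1))
print('button',ray(c,(135+70.8,190+34.3),17).round(1))
for p in((115,158),(133,303),(130,474)): print(ray(c,(135+p[0]/4,190+p[1]/4),23).round(1))
w=camera_model('wrist');print((-np.array(w['R']).T@np.array(w['t'])).round(),np.array(w['R']).round(2).tolist(),w['intrinsics'][0][0])
E
```

```text
time_s: 0.52
ee_pos: [196.9, -539.8, 220.9]
ee_rot: [-179.9, 0.0, 0.2]
force: [-0.5, -1.0, 0.4]
gripper_width: 91.6
gripper_force: 0.0
[ 196.91817448 -539.82102348  220.85191829] [-1.79941820e+02  2.10191800e-02  1.50654821e-01]
j0? [519.4 -28.6] [518.9 -28.4]
j1? [ 504.6 -136.6] [ 503.8 -138.2]
button [575.7 235.   17. ]
[573.4 329.   23. ]
[490.7 321.6  23. ]
[398.4 326.5  23. ]
[ 262. -539.  412.] [[0.0, -1.0, -0.0], [-0.97, -0.0, 0.23], [-0.23, 0.0, -0.97]] 345.6098930755282
```

```bash
python3 -m crank '[{"grip":0.0912,"x":0.02,"y":-0.03,"z":0,"yaw":0},{"grip":0.0912,"x":0.04,"y":-0.06,"z":0,"yaw":0},{"grip":0.0912,"x":0.06,"y":-0.09,"z":0,"yaw":0},{"grip":0.0912,"x":0.08,"y":-0.12,"z":0,"yaw":0},{"grip":0.0912,"x":0.1,"y":-0.15,"z":0,"yaw":0}]' >/dev/null
python3 -m crank '[{"grip":0.0912,"x":0.02,"y":-0.03,"z":0,"yaw":0},{"grip":0.0912,"x":0.04,"y":-0.06,"z":0,"yaw":0},{"grip":0.0912,"x":0.06,"y":-0.09,"z":0,"yaw":0},{"grip":0.0912,"x":0.08,"y":-0.12,"z":0,"yaw":0},{"grip":0.0912,"x":0.1,"y":-0.15,"z":0,"yaw":0}]' >/dev/null
python3 -m crank '[{"grip":0.0912,"x":0.02,"y":-0.02,"z":0,"yaw":0},{"grip":0.0912,"x":0.04,"y":-0.04,"z":0,"yaw":0},{"grip":0.0912,"x":0.07,"y":-0.07,"z":0,"yaw":0},{"grip":0.0912,"x":0.1,"y":-0.103,"z":0,"yaw":0},{"grip":0.0912,"x":0.1,"y":-0.103,"z":0,"yaw":0}]'
python3 - <<'E'
from h import *
c=camera_model('wrist');im=grab_frame('wrist');save('w1',im);np.save('w1.npy',[np.array(c['R']),np.array(c['t'])[:,None]*np.ones((1,3))])
for P in([504,-137,98],[519,-28.5,98]):print(proj(c,P))
E
```

```text
time_s: 1.77
ee_pos: [500.7, -132.6, 220.4]
ee_rot: [-179.8, -0.1, 0.4]
force: [-0.2, -0.4, -0.5]
gripper_width: 91.2
gripper_force: 0.0
[320.07399694 178.08632994]
[201.76257863 161.23965107]
```

View pics/w1.png

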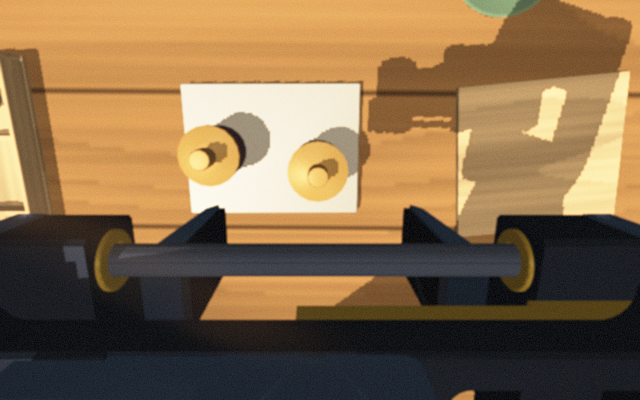

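Wrist view: knob tops sit at (318,176) and (201,158), within about 3 mm of my estimates. The jars are at about (505,-136) and (521,-28). I'll grasp the right jar by its lid rim.

```bash
python3 -c "
from h import *
s=state();print(s['ee_pos'],s['ee_rot'])"
python3 -m crank '[{"grip":0.0912,"x":0.004,"y":0.003,"z":0.03,"yaw":0},{"grip":0.0912,"x":0.004,"y":0.003,"z":0.06,"yaw":0},{"grip":0.0912,"x":0.004,"y":0.003,"z":0.08,"yaw":0},{"grip":0.0912,"x":0.004,"y":0.003,"z":0.09,"yaw":0},{"grip":0.0912,"x":0.004,"y":0.003,"z":0.09,"yaw":0}]'
python3 -c "
from h import *
s=state();print(s['ee_pos'],s['ee_rot']);save('x',grab_frame('wrist'))"
```

```text
[ 498.94082041 -134.33506548  220.26553708] [-1.79925102e+02  5.34546824e-02  4.08468379e-01]
time_s: 2.23
ee_pos: [498.6, -140.4, 128.9]
ee_rot: [-179.9, 0.3, 0.0]
force: [-0.2, -0.3, -0.5]
gripper_width: 91.0
gripper_force: 0.0
[ 498.64846775 -140.44199376  128.89295746] [-1.79921452e+02  3.35864388e-01  2.65515167e-03]
```

```bash

python3 -m crank '[{"grip":0.0912,"x":0.005,"y":-0.004,"z":0.0,"yaw":0},{"grip":0.0912,"x":0.005,"y":-0.004,"z":0.02,"yaw":0},{"grip":0.0912,"x":0.005,"y":-0.004,"z":0.045,"yaw":0},{"grip":0.0912,"x":0.005,"y":-0.004,"z":0.068,"yaw":0},{"grip":0.0912,"x":0.005,"y":-0.004,"z":0.068,"yaw":0}]'
python3 -m crank '[{"grip":0.0912,"x":0,"y":0,"z":0.0,"yaw":0},{"grip":0.06,"x":0,"y":0,"z":0,"yaw":0},{"grip":0.05,"x":0,"y":0,"z":0,"yaw":0},{"grip":0.05,"x":0,"y":0,"z":0,"yaw":0},{"grip":0.05,"x":0,"y":0,"z":0,"yaw":0}]' 30
python3 -c "
from h import *
s=state();print(s['ee_pos'],s['ee_rot']);save('w2',grab_frame('wrist'))"
```

```text
time_s: 2.7
ee_pos: [504.4, -135.7, 61.2]
ee_rot: [-179.9, 0.3, 0.0]
force: [-0.6, 0.3, -0.7]
gripper_width: 91.2
gripper_force: 0.0
time_s: 3.12
ee_pos: [507.0, -136.5, 64.6]
ee_rot: [180.0, -0.1, -0.0]
force: [-0.1, 0.3, -0.8]
gripper_width: 67.6
gripper_force: 0.0
[ 506.97012083 -136.49936563   64.55487876] [ 1.79955955e+02 -1.35133680e-01 -1.14477464e-02]
```

View pics/w2.png

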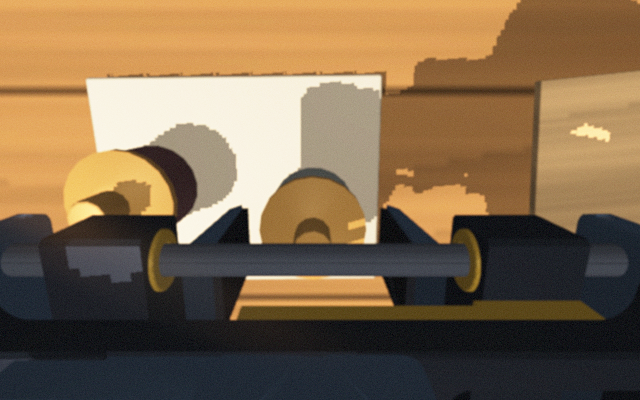

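The jar (grey body) is centred between the fingers; the plum jar is to the left. Finishing the grip and lifting.

```bash

python3 -m crank '[{"grip":0.05,"x":0,"y":0,"z":0.001,"yaw":0},{"grip":0.05,"x":0,"y":0,"z":0.002,"yaw":0},{"grip":0.05,"x":0,"y":0,"z":0.002,"yaw":0},{"grip":0.05,"x":0,"y":0,"z":0.002,"yaw":0},{"grip":0.05,"x":0,"y":0,"z":0.002,"yaw":0}]' 30
python3 -m crank '[{"grip":0.05,"x":0,"y":0,"z":-0.015,"yaw":0},{"grip":0.05,"x":0,"y":0,"z":-0.03,"yaw":0},{"grip":0.05,"x":0,"y":0,"z":-0.05,"yaw":0},{"grip":0.05,"x":0,"y":0,"z":-0.06,"yaw":0},{"grip":0.05,"x":0,"y":0,"z":-0.06,"yaw":0}]' 30
```

```text
time_s: 3.58
ee_pos: [506.1, -136.3, 61.2]
ee_rot: [180.0, 0.0, -0.0]
force: [1.2, 0.1, -0.0]
gripper_width: 50.0
gripper_force: 0.0
time_s: 4.0
ee_pos: [507.9, -136.8, 123.6]
ee_rot: [179.9, -0.3, -0.0]
force: [0.1, 0.4, 0.5]
gripper_width: 50.0
gripper_force: 0.0
```

```bash
python3 -c "
from h import *
save('w3',grab_frame('wrist'));save('t3',grab_frame('top'));save('s3',grab_frame('scene'))
a=cv2.imread('pics/w3.png');b=cv2.imread('pics/s3.png')
cv2.imwrite('pics/c3.png',np.vstack([cv2.resize(a,(480,300)),cv2.resize(b[100:300,150:470],(480,300))]))"
```

```text
(no output)
```

View pics/c3.png

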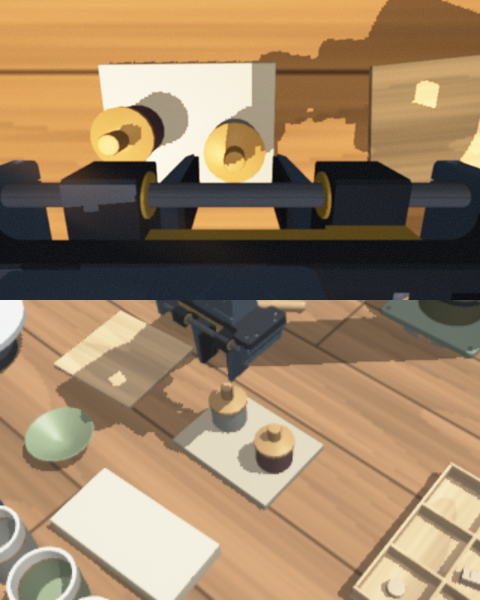

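```bash
python3 -c "
from h import *
s=state();p=np.array(s['ee_pos']);print(p)
w=camera_model('wrist');sc=camera_model('scene');t=camera_model('top')
print('knob via wrist',ray(w,(312,204),98),ray(w,(313,198),67))
print('knob via scene',ray(sc,(150+227*320/480,100+87*2/3),98))
for n,c in(('w',w),('s',sc),('t',t)):
  for d in([0,25,-14],[0,-25,-14],[0,0,-14]):print(n,proj(c,p+d).round(1))
a=cv2.imread('pics/s3.png');b=cv2.imread('pics/t3.png')
cv2.imwrite('pics/c4.png',np.hstack([cv2.resize(a[100:250,220:380],(400,375)),cv2.resize(b[180:290,290:410],(400,375))]))"
```

```text
[ 505.47460413 -136.08842694  120.48188124]
knob via wrist [ 511.39578411 -133.877855     98.        ] [ 507.3277795  -134.41765977   67.        ]
knob via scene [ 502.48941947 -132.47039786   98.        ]
w [275.3 216.9]
w [355.7 216.8]
w [315.5 216.8]
s [307.1 160.6]
s [291.2 150.5]
s [299.1 155.5]
t [363.2 233.2]
t [387.2 230.5]
t [375.2 231.9]
```

View pics/c4.png

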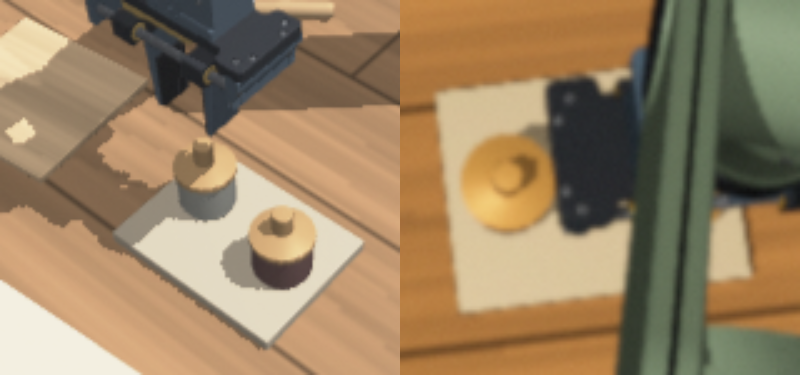

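```bash
python3 -c "
from h import *
s=state();p=np.array(s['ee_pos']);print(p,s['gripper_width'])
o=[]
for n,r in(('scene',(110,210,250,350)),('wrist',(120,300,215,415))):
  im=grab_frame(n);save(n+'5',im);c=camera_model(n);k=400/(r[3]-r[2])
  a=cv2.resize(im[r[0]:r[1],r[2]:r[3]],None,fx=k,fy=k)[:400].copy()
  for h,col in((-14,(255,0,0)),(5,(0,255,0)),(40,(0,0,255))):
   for sx in(16,-16):
    for sy in(25,-25):
      q=(proj(c,p+[sx,sy,h])-[r[2],r[0]])*k; cv2.circle(a,tuple(int(v) for v in q),3,col,-1)
  o.append(a)
h=max(a.shape[0] for a in o)
save('c5',np.hstack([np.pad(a,((0,h-a.shape[0]),(0,0),(0,0))) for a in o]))"
```

```text
[ 505.47460413 -136.08842694  120.48188124] 50.23616315242406
```

View pics/c5.png

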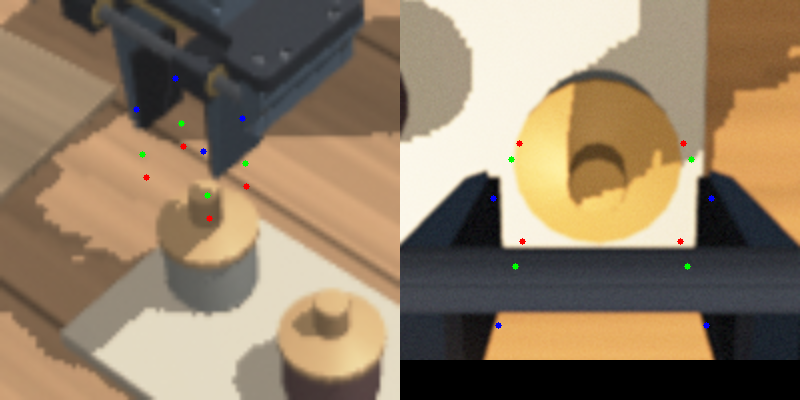

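The overlay shows the fingertips about 32 mm higher than the nominal tool geometry: they sit near reported z + 18 mm. At reported z = 61 the fingers therefore closed above the shoulder without touching anything. I'll correct for that and descend to reported z ≈ 31.

```bash

python3 -m crank '[{"grip":0.0912,"x":0,"y":0,"z":0,"yaw":0},{"grip":0.0912,"x":0,"y":0,"z":0,"yaw":0},{"grip":0.0912,"x":0,"y":0,"z":0,"yaw":0},{"grip":0.0912,"x":0,"y":0,"z":0,"yaw":0},{"grip":0.0912,"x":0,"y":0,"z":0.01,"yaw":0}]' 30
python3 -m crank '[{"grip":0.0912,"x":0,"y":0,"z":0.02,"yaw":0},{"grip":0.0912,"x":0,"y":0,"z":0.03,"yaw":0},{"grip":0.0912,"x":0,"y":0,"z":0.04,"yaw":0},{"grip":0.0912,"x":0,"y":0,"z":0.04,"yaw":0},{"grip":0.0912,"x":0,"y":0,"z":0.04,"yaw":0}]' 
python3 -m crank '[{"grip":0.0912,"x":0.001,"y":-0.001,"z":0.01,"yaw":0},{"grip":0.0912,"x":0.001,"y":-0.001,"z":0.02,"yaw":0},{"grip":0.0912,"x":0.001,"y":-0.001,"z":0.03,"yaw":0},{"grip":0.0912,"x":0.001,"y":-0.001,"z":0.039,"yaw":0},{"grip":0.0912,"x":0.001,"y":-0.001,"z":0.039,"yaw":0}]' 
python3 -m crank '[{"grip":0.07,"x":0,"y":0,"z":0,"yaw":0},{"grip":0.05,"x":0,"y":0,"z":0,"yaw":0},{"grip":0.05,"x":0,"y":0,"z":0,"yaw":0},{"grip":0.05,"x":0,"y":0,"z":0,"yaw":0},{"grip":0.05,"x":0,"y":0,"z":0,"yaw":0}]' 30
python3 -m crank '[{"grip":0.05,"x":0,"y":0,"z":0,"yaw":0},{"grip":0.05,"x":0,"y":0,"z":0,"yaw":0},{"grip":0.05,"x":0,"y":0,"z":0,"yaw":0},{"grip":0.05,"x":0,"y":0,"z":0,"yaw":0},{"grip":0.05,"x":0,"y":0,"z":0,"yaw":0}]' 30
```

```text
time_s: 4.67
ee_pos: [507.6, -136.7, 112.6]
ee_rot: [179.9, -0.2, -0.0]
force: [0.1, -0.1, -0.4]
gripper_width: 80.3
gripper_force: 0.0
time_s: 5.08
ee_pos: [505.9, -136.2, 70.8]
ee_rot: [-180.0, 0.1, -0.0]
force: [-0.2, -0.5, 0.2]
gripper_width: 90.9
gripper_force: 0.0
time_s: 5.5
ee_pos: [505.5, -134.8, 30.1]
ee_rot: [-179.9, 0.2, -0.0]
force: [-1.2, 0.8, 0.1]
gripper_width: 91.1
gripper_force: 0.0
time_s: 5.92
ee_pos: [507.5, -135.4, 32.8]
ee_rot: [180.0, -0.1, -0.0]
force: [-0.3, -0.3, 1.7]
gripper_width: 61.1
gripper_force: 23.2
time_s: 6.33
ee_pos: [507.5, -135.5, 32.7]
ee_rot: [180.0, -0.0, -0.0]
force: [-0.9, -1.1, 3.5]
gripper_width: 60.5
gripper_force: 30.0
```

Gripped (61 mm, 30 N). Lifting, then carrying it to the far half of the board.

```bash

python3 -m crank '[{"grip":0.05,"x":0,"y":0,"z":-0.015,"yaw":0},{"grip":0.05,"x":0,"y":0,"z":-0.03,"yaw":0},{"grip":0.05,"x":0,"y":0,"z":-0.05,"yaw":0},{"grip":0.05,"x":0,"y":0,"z":-0.06,"yaw":0},{"grip":0.05,"x":0,"y":0,"z":-0.06,"yaw":0}]' 30
python3 -m crank '[{"grip":0.05,"x":0.005,"y":0.02,"z":0,"yaw":0},{"grip":0.05,"x":0.015,"y":0.045,"z":0,"yaw":0},{"grip":0.05,"x":0.02,"y":0.075,"z":0,"yaw":0},{"grip":0.05,"x":0.025,"y":0.105,"z":0,"yaw":0},{"grip":0.05,"x":0.025,"y":0.13,"z":0,"yaw":0}]' 30
python3 -m crank '[{"grip":0.05,"x":0.005,"y":0.03,"z":0,"yaw":0},{"grip":0.05,"x":0.015,"y":0.06,"z":0,"yaw":0},{"grip":0.05,"x":0.02,"y":0.09,"z":0,"yaw":0},{"grip":0.05,"x":0.023,"y":0.12,"z":0,"yaw":0},{"grip":0.05,"x":0.023,"y":0.133,"z":0,"yaw":0}]' 30
python3 -m crank '[{"grip":0.05,"x":0,"y":0,"z":0,"yaw":0},{"grip":0.05,"x":0,"y":0,"z":0.01,"yaw":0},{"grip":0.05,"x":0,"y":0,"z":0.03,"yaw":0},{"grip":0.05,"x":0,"y":0,"z":0.045,"yaw":0},{"grip":0.05,"x":0,"y":0,"z":0.045,"yaw":0}]' 30
python3 -c "
from h import *
s=state();print(s['ee_pos'],s['force'],s['gripper_width']);grab_frame('wrist');s=state();print(s['ee_pos'],s['force']);save('w6',grab_frame('wrist'));save('t6',grab_frame('top'))"
```

```text
time_s: 6.75
ee_pos: [508.5, -135.6, 94.0]
ee_rot: [179.9, -0.2, -0.0]
force: [0.8, -0.8, -2.4]
gripper_width: 60.5
gripper_force: 30.0
time_s: 7.17
ee_pos: [532.3, -266.8, 90.7]
ee_rot: [-180.0, 0.1, -0.0]
force: [-0.0, 0.3, -1.7]
gripper_width: 60.4
gripper_force: 30.0
time_s: 7.58
ee_pos: [554.8, -401.7, 90.1]
ee_rot: [180.0, 0.1, -0.1]
force: [1.4, -0.7, -2.5]
gripper_width: 60.5
gripper_force: 30.0
time_s: 8.0
ee_pos: [552.3, -394.2, 42.6]
ee_rot: [-179.6, 0.4, 0.1]
force: [-0.1, 0.7, -1.6]
gripper_width: 60.4
gripper_force: 30.0
[ 552.26202917 -394.2324804    42.59177079] [-0.14694032  0.71768717 -1.58466336] 60.39752824637541
[ 553.34319666 -395.18757724   44.6039693 ] [-0.32066537  0.25444367 -1.6795043 ]
```

View pics/w6.png

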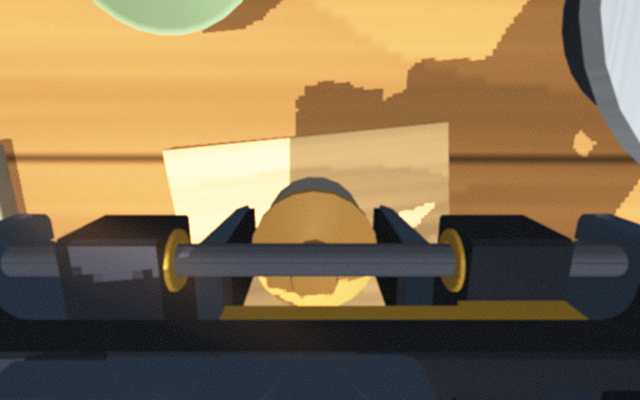

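Jar held upright over the board's far half; the board's far corners are at (163,150) and (449,124) in the wrist view. Lowering.

```bash
python3 -c "
from h import *
c=camera_model('wrist');print(ray(c,(163,150),8),ray(c,(449,124),8))"
python3 -m crank '[{"grip":0.05,"x":0,"y":0,"z":0.005,"yaw":0},{"grip":0.05,"x":0,"y":0,"z":0.01,"yaw":0},{"grip":0.05,"x":0,"y":0,"z":0.015,"yaw":0},{"grip":0.05,"x":0,"y":0,"z":0.0175,"yaw":0},{"grip":0.05,"x":0,"y":0,"z":0.0175,"yaw":0}]'
python3 -m crank '[{"grip":0.05,"x":0,"y":0,"z":0.001,"yaw":0},{"grip":0.05,"x":0,"y":0,"z":0.002,"yaw":0},{"grip":0.05,"x":0,"y":0,"z":0.002,"yaw":0},{"grip":0.05,"x":0,"y":0,"z":0.002,"yaw":0},{"grip":0.05,"x":0,"y":0,"z":0.002,"yaw":0}]'
```

```text
[ 594.06383553 -295.31390595    8.        ] [ 611.01064364 -484.93031783    8.        ]
time_s: 8.57
ee_pos: [554.6, -397.9, 29.0]
ee_rot: [-179.9, 0.1, -0.0]
force: [-0.5, -0.3, -2.6]
gripper_width: 60.8
gripper_force: 30.0
time_s: 8.98
ee_pos: [555.2, -398.4, 28.0]
ee_rot: [180.0, -0.0, -0.0]
force: [0.1, -0.2, -1.3]
gripper_width: 60.4
gripper_force: 30.0
```

```bash

python3 -m crank '[{"grip":0.05,"x":0,"y":0,"z":0.001,"yaw":0},{"grip":0.05,"x":0,"y":0,"z":0.002,"yaw":0},{"grip":0.05,"x":0,"y":0,"z":0.003,"yaw":0},{"grip":0.05,"x":0,"y":0,"z":0.003,"yaw":0},{"grip":0.05,"x":0,"y":0,"z":0.003,"yaw":0}]'
python3 -m crank '[{"grip":0.05,"x":0,"y":0,"z":0.001,"yaw":0},{"grip":0.05,"x":0,"y":0,"z":0.002,"yaw":0},{"grip":0.05,"x":0,"y":0,"z":0.002,"yaw":0},{"grip":0.05,"x":0,"y":0,"z":0.002,"yaw":0},{"grip":0.05,"x":0,"y":0,"z":0.002,"yaw":0}]'
```

```text
time_s: 9.4
ee_pos: [555.2, -398.4, 25.8]
ee_rot: [180.0, -0.0, -0.0]
force: [-2.8, 0.1, 5.6]
gripper_width: 60.7
gripper_force: 30.0
time_s: 9.82
ee_pos: [555.2, -398.4, 25.7]
ee_rot: [179.9, -0.1, -0.0]
force: [-4.1, 3.0, 13.3]
gripper_width: 60.6
gripper_force: 30.0
```

```bash

python3 -m crank '[{"grip":0.0912,"x":0,"y":0,"z":-0.002,"yaw":0},{"grip":0.0912,"x":0,"y":0,"z":-0.002,"yaw":0},{"grip":0.0912,"x":0,"y":0,"z":-0.002,"yaw":0},{"grip":0.0912,"x":0,"y":0,"z":-0.002,"yaw":0},{"grip":0.0912,"x":0,"y":0,"z":-0.002,"yaw":0}]'
python3 -m crank '[{"grip":0.0912,"x":0,"y":0,"z":-0.02,"yaw":0},{"grip":0.0912,"x":0,"y":0,"z":-0.05,"yaw":0},{"grip":0.0912,"x":0,"y":0,"z":-0.08,"yaw":0},{"grip":0.0912,"x":0,"y":0,"z":-0.11,"yaw":0},{"grip":0.0912,"x":0,"y":0,"z":-0.11,"yaw":0}]'
python3 -m crank '[{"grip":0.0912,"x":0,"y":-0.04,"z":0,"yaw":0},{"grip":0.0912,"x":-0.01,"y":-0.08,"z":0,"yaw":0},{"grip":0.0912,"x":-0.02,"y":-0.12,"z":0,"yaw":0},{"grip":0.0912,"x":-0.02,"y":-0.16,"z":0,"yaw":0},{"grip":0.0912,"x":-0.02,"y":-0.19,"z":0,"yaw":0}]' >/dev/null
python3 -m crank '[{"grip":0.0912,"x":0,"y":-0.04,"z":0,"yaw":0},{"grip":0.0912,"x":-0.01,"y":-0.08,"z":0,"yaw":0},{"grip":0.0912,"x":-0.015,"y":-0.12,"z":0,"yaw":0},{"grip":0.0912,"x":-0.015,"y":-0.16,"z":0,"yaw":0},{"grip":0.0912,"x":-0.015,"y":-0.18,"z":0,"yaw":0}]'
python3 -c "
from h import *
for i in range(4):grab_frame('top')
s=state();print(s['ee_pos'])
c=camera_model('wrist');im=grab_frame('wrist');save('w7',im);t=grab_frame('top');save('t7',t)
hsv=cv2.cvtColor(im,cv2.COLOR_RGB2HSV);sat=((hsv[...,1]<60)&(hsv[...,2]>150)).astype(np.uint8)
a=cv2.imread('pics/t7.png')
cv2.imwrite('pics/c7.png',np.hstack([cv2.resize(cv2.imread('pics/w7.png')[100:300,160:480],(480,300)),cv2.resize(a[160:280,400:530],(320,300))]))
"
```

```text
time_s: 10.23
ee_pos: [555.0, -398.2, 24.2]
ee_rot: [-180.0, 0.0, -0.0]
force: [0.4, 0.3, -0.2]
gripper_width: 89.7
gripper_force: 0.0
time_s: 10.65
ee_pos: [558.3, -400.6, 141.8]
ee_rot: [179.6, -0.6, -0.0]
force: [1.1, -1.3, 0.3]
gripper_width: 90.9
gripper_force: 0.0
time_s: 11.48
ee_pos: [519.1, -24.5, 134.4]
ee_rot: [-179.9, 0.1, 0.1]
force: [0.1, -0.8, 0.1]
gripper_width: 91.3
gripper_force: 0.0
[520.15373153 -28.26141904 134.49999612]
```

View pics/c7.png

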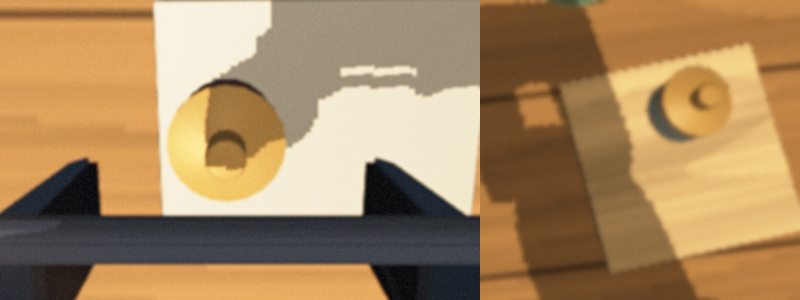

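Jar0 stands on the board. In the wrist view jar1's knob is at (311,205) and its lid centre at (311,195).

```bash
python3 -c "
from h import *
c=camera_model('wrist');print(state()['ee_pos'],ray(c,(310.7,205),98),ray(c,(311.3,194.7),67))"
```

```text
[520.24082974 -29.35758719 134.54823252] [521.58715342 -26.19262137  98.        ] [521.16410684 -26.3889107   67.        ]
```

```bash

python3 -m crank '[{"grip":0.0912,"x":0.001,"y":-0.003,"z":0.02,"yaw":0},{"grip":0.0912,"x":0.001,"y":-0.003,"z":0.04,"yaw":0},{"grip":0.0912,"x":0.001,"y":-0.003,"z":0.05,"yaw":0},{"grip":0.0912,"x":0.001,"y":-0.003,"z":0.05,"yaw":0},{"grip":0.0912,"x":0.001,"y":-0.003,"z":0.05,"yaw":0}]'
python3 -m crank '[{"grip":0.0912,"x":0,"y":0,"z":0.015,"yaw":0},{"grip":0.0912,"x":0,"y":0,"z":0.03,"yaw":0},{"grip":0.0912,"x":0,"y":0,"z":0.045,"yaw":0},{"grip":0.0912,"x":0,"y":0,"z":0.053,"yaw":0},{"grip":0.0912,"x":0,"y":0,"z":0.053,"yaw":0}]' 
python3 -m crank '[{"grip":0.07,"x":0,"y":0,"z":0,"yaw":0},{"grip":0.05,"x":0,"y":0,"z":0,"yaw":0},{"grip":0.05,"x":0,"y":0,"z":0,"yaw":0},{"grip":0.05,"x":0,"y":0,"z":0,"yaw":0},{"grip":0.05,"x":0,"y":0,"z":0,"yaw":0}]' 30
python3 -m crank '[{"grip":0.05,"x":0,"y":0,"z":0,"yaw":0},{"grip":0.05,"x":0,"y":0,"z":0,"yaw":0},{"grip":0.05,"x":0,"y":0,"z":0,"yaw":0},{"grip":0.05,"x":0,"y":0,"z":-0.01,"yaw":0},{"grip":0.05,"x":0,"y":0,"z":-0.02,"yaw":0}]' 30
python3 -m crank '[{"grip":0.05,"x":0,"y":0,"z":-0.02,"yaw":0},{"grip":0.05,"x":0,"y":0,"z":-0.04,"yaw":0},{"grip":0.05,"x":0,"y":0,"z":-0.06,"yaw":0},{"grip":0.05,"x":0,"y":0,"z":-0.08,"yaw":0},{"grip":0.05,"x":0,"y":0,"z":-0.08,"yaw":0}]' 30
```

```text
time_s: 12.2
ee_pos: [521.1, -26.2, 84.6]
ee_rot: [180.0, 0.1, -0.1]
force: [0.1, -0.5, 0.4]
gripper_width: 91.1
gripper_force: 0.0
time_s: 12.62
ee_pos: [520.7, -25.6, 31.2]
ee_rot: [180.0, 0.1, -0.0]
force: [0.1, 0.8, -0.1]
gripper_width: 91.0
gripper_force: 0.0
time_s: 13.03
ee_pos: [521.6, -25.5, 32.5]
ee_rot: [180.0, -0.1, -0.0]
force: [0.7, -1.9, 2.3]
gripper_width: 60.7
gripper_force: 29.2
time_s: 13.45
ee_pos: [520.1, -25.0, 51.7]
ee_rot: [-180.0, 0.2, -0.0]
force: [1.4, -0.2, -2.0]
gripper_width: 60.7
gripper_force: 30.0
time_s: 13.87
ee_pos: [523.9, -25.3, 136.2]
ee_rot: [180.0, -0.5, -0.0]
force: [1.2, 0.2, -0.6]
gripper_width: 60.6
gripper_force: 30.0
```

```bash

python3 -m crank '[{"grip":0.05,"x":0,"y":0.03,"z":0,"yaw":0},{"grip":0.05,"x":-0.01,"y":0.065,"z":0,"yaw":0},{"grip":0.05,"x":-0.02,"y":0.1,"z":0,"yaw":0},{"grip":0.05,"x":-0.03,"y":0.14,"z":0,"yaw":0},{"grip":0.05,"x":-0.03,"y":0.18,"z":0,"yaw":0}]' 
python3 -m crank '[{"grip":0.05,"x":0,"y":0.04,"z":0,"yaw":0},{"grip":0.05,"x":-0.01,"y":0.08,"z":0,"yaw":0},{"grip":0.05,"x":-0.02,"y":0.12,"z":0,"yaw":0},{"grip":0.05,"x":-0.02,"y":0.16,"z":0,"yaw":0},{"grip":0.05,"x":-0.02,"y":0.197,"z":0,"yaw":0}]' 
python3 -m crank '[{"grip":0.05,"x":0,"y":0,"z":0,"yaw":0},{"grip":0.05,"x":0,"y":0,"z":0,"yaw":0},{"grip":0.05,"x":0,"y":0,"z":0.03,"yaw":0},{"grip":0.05,"x":0,"y":0,"z":0.06,"yaw":0},{"grip":0.05,"x":0,"y":0,"z":0.06,"yaw":0}]' 
python3 -m crank '[{"grip":0.05,"x":0,"y":0,"z":0,"yaw":0},{"grip":0.05,"x":0,"y":0,"z":0.015,"yaw":0},{"grip":0.05,"x":0,"y":0,"z":0.03,"yaw":0},{"grip":0.05,"x":0,"y":0,"z":0.04,"yaw":0},{"grip":0.05,"x":0,"y":0,"z":0.04,"yaw":0}]'
```

```text
time_s: 14.28
ee_pos: [488.3, -205.8, 130.9]
ee_rot: [-179.9, 0.2, 0.0]
force: [1.1, 0.3, -1.6]
gripper_width: 60.6
gripper_force: 30.0
time_s: 14.7
ee_pos: [469.7, -404.0, 130.8]
ee_rot: [-179.9, 0.1, -0.1]
force: [0.7, 0.5, -2.1]
gripper_width: 60.6
gripper_force: 30.0
time_s: 15.12
ee_pos: [467.3, -397.4, 65.7]
ee_rot: [-179.5, 0.6, 0.0]
force: [-1.9, 1.1, -3.4]
gripper_width: 60.4
gripper_force: 30.0
time_s: 15.53
ee_pos: [470.8, -401.2, 31.3]
ee_rot: [-179.9, 0.1, 0.0]
force: [-1.0, 0.3, -2.0]
gripper_width: 60.7
gripper_force: 30.0
```

```bash

python3 -m crank '[{"grip":0.05,"x":0,"y":0,"z":0.001,"yaw":0},{"grip":0.05,"x":0,"y":0,"z":0.003,"yaw":0},{"grip":0.05,"x":0,"y":0,"z":0.005,"yaw":0},{"grip":0.05,"x":0,"y":0,"z":0.005,"yaw":0},{"grip":0.05,"x":0,"y":0,"z":0.005,"yaw":0}]'
python3 -m crank '[{"grip":0.05,"x":0,"y":0,"z":0.001,"yaw":0},{"grip":0.05,"x":0,"y":0,"z":0.0025,"yaw":0},{"grip":0.05,"x":0,"y":0,"z":0.0025,"yaw":0},{"grip":0.05,"x":0,"y":0,"z":0.0025,"yaw":0},{"grip":0.05,"x":0,"y":0,"z":0.0025,"yaw":0}]'
```

```text
time_s: 15.95
ee_pos: [471.2, -402.4, 27.3]
ee_rot: [180.0, -0.0, -0.0]
force: [-0.6, 0.2, -3.0]
gripper_width: 61.0
gripper_force: 30.0
time_s: 16.37
ee_pos: [471.3, -402.6, 25.5]
ee_rot: [179.9, -0.1, -0.0]
force: [-1.5, 1.1, 4.9]
gripper_width: 60.8
gripper_force: 30.0
```

```bash

python3 -m crank '[{"grip":0.0912,"x":0,"y":0,"z":-0.001,"yaw":0},{"grip":0.0912,"x":0,"y":0,"z":-0.001,"yaw":0},{"grip":0.0912,"x":0,"y":0,"z":-0.001,"yaw":0},{"grip":0.0912,"x":0,"y":0,"z":-0.001,"yaw":0},{"grip":0.0912,"x":0,"y":0,"z":-0.001,"yaw":0}]'
python3 -m crank '[{"grip":0.0912,"x":0,"y":0,"z":-0.02,"yaw":0},{"grip":0.0912,"x":0,"y":0,"z":-0.06,"yaw":0},{"grip":0.0912,"x":0,"y":0,"z":-0.1,"yaw":0},{"grip":0.0912,"x":0,"y":0,"z":-0.14,"yaw":0},{"grip":0.0912,"x":0,"y":0,"z":-0.17,"yaw":0}]'
for i in 1; do
python3 -m crank '[{"grip":0.0912,"x":0,"y":-0.036,"z":0,"yaw":0},{"grip":0.0912,"x":0,"y":-0.072,"z":0,"yaw":0},{"grip":0.0912,"x":0,"y":-0.108,"z":0,"yaw":0},{"grip":0.0912,"x":0,"y":-0.144,"z":0,"yaw":0},{"grip":0.0912,"x":0,"y":-0.18,"z":0,"yaw":0}]'
python3 -m crank '[{"grip":0.0912,"x":0,"y":-0.036,"z":0,"yaw":0},{"grip":0.0912,"x":0,"y":-0.072,"z":0,"yaw":0},{"grip":0.0912,"x":0,"y":-0.108,"z":0,"yaw":0},{"grip":0.0912,"x":0,"y":-0.144,"z":0,"yaw":0},{"grip":0.0912,"x":0,"y":-0.18,"z":0,"yaw":0}]'
python3 -m crank '[{"grip":0.0912,"x":0,"y":-0.036,"z":0,"yaw":0},{"grip":0.0912,"x":0,"y":-0.072,"z":0,"yaw":0},{"grip":0.0912,"x":0,"y":-0.108,"z":0,"yaw":0},{"grip":0.0912,"x":0,"y":-0.144,"z":0,"yaw":0},{"grip":0.0912,"x":0,"y":-0.18,"z":0,"yaw":0}]'
python3 -m crank '[{"grip":0.0912,"x":0,"y":-0.036,"z":0,"yaw":0},{"grip":0.0912,"x":-0.01,"y":-0.072,"z":0,"yaw":0},{"grip":0.0912,"x":-0.02,"y":-0.108,"z":0,"yaw":0},{"grip":0.0912,"x":-0.03,"y":-0.144,"z":0,"yaw":0},{"grip":0.0912,"x":-0.04,"y":-0.17,"z":0,"yaw":0}]'
done | grep -A1 time
cat > see.py <<'E'
from h import *
import sys
for i in range(5):grab_frame('top')
def bars(n):
    im=grab_frame(n);c=camera_model(n);save(sys.argv[1]+n,im)
    hsv=cv2.cvtColor(cv2.GaussianBlur(im,(3,3),0),cv2.COLOR_RGB2HSV)
    return im,c,hsv
print(state()['ee_pos'],state()['ee_rot'])
im,c,hsv=bars('top')
for p in((165,230),(168,266),(168,309),(206,224),(190,220)):print(p,hsv[p[1],p[0]])
im,c,hsv=bars('wrist')
E
python3 see.py a
```

```text
time_s: 16.78
ee_pos: [471.1, -402.2, 25.2]
ee_rot: [-180.0, 0.0, -0.0]
force: [0.7, 0.4, 0.2]
gripper_width: 89.9
gripper_force: 0.0
time_s: 17.2
ee_pos: [471.7, -402.8, 199.0]
ee_rot: [179.9, -0.2, -0.0]
force: [0.8, -1.0, 0.2]
gripper_width: 91.6
gripper_force: 0.0
time_s: 17.62
ee_pos: [470.7, -220.7, 195.3]
--
time_s: 18.03
ee_pos: [470.8, -40.6, 195.4]
--
time_s: 18.45
ee_pos: [470.8, 139.5, 195.4]
--
time_s: 18.87
ee_pos: [430.5, 310.6, 195.1]
[431.2524134  307.16524757 195.13587002] [1.79945323e+02 2.79317560e-03 6.85023851e-03]
(165, 230) [ 18  89 231]
(168, 266) [ 18  87 225]
(168, 309) [ 19  81 199]
(206, 224) [ 18  88 232]
(190, 220) [ 17 136 122]
```

View pics/awrist.png

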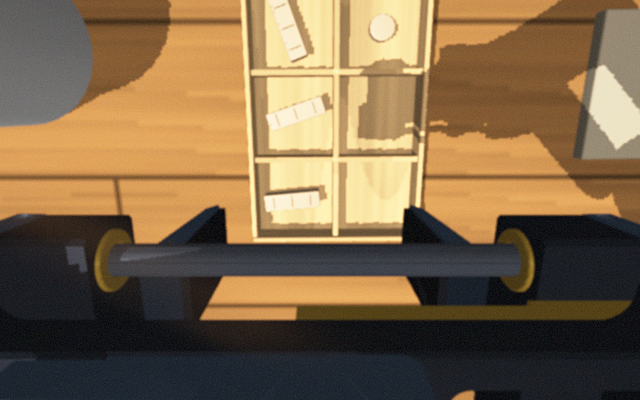

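The wrist view shows bars at (285,25), (297,112) and (293,199), plus the button at (383,27). Jar1 released. I'll segment these numerically.

```bash
cat > seg.py <<'E'
from h import *
import sys
# rectangles of pale clay in the wrist view; top face height z
def seg(z=23,zb=17,name='wrist',roi=None):
    p=state();c=camera_model(name);im=grab_frame(name);save('seg',im)
    hsv=cv2.cvtColor(im,cv2.COLOR_RGB2HSV)
    m=((hsv[...,1]<70)&(hsv[...,2]>150)).astype(np.uint8)
    m=cv2.morphologyEx(m,cv2.MORPH_CLOSE,np.ones((3,3)))
    if roi: k=np.zeros_like(m);k[roi[1]:roi[3],roi[0]:roi[2]]=1;m*=k
    for q in cv2.findContours(m,cv2.RETR_EXTERNAL,cv2.CHAIN_APPROX_NONE)[0]:
        a=cv2.contourArea(q)
        if a<150 or a>6000: continue
        h=z
        W=np.array([ray(c,u,h)[:2] for u in q[:,0,:]],np.float32)
        r=cv2.minAreaRect(W);b=cv2.boxPoints(r);e=[b[1]-b[0],b[2]-b[1]];l=max(e,key=np.linalg.norm)
        print('px',q[:,0].mean(0).round(),'A',a,'ctr',np.round(r[0],1),'size',np.round(sorted(r[1]),1),'ang',round(float(np.degrees(np.arctan2(l[1],l[0])))%180,1))
    print('tcp',np.round(p['ee_pos'],1))
if __name__=='__main__': seg(*[float(v) for v in sys.argv[1:]])
E
python3 seg.py; python3 -c "
import cv2;im=cv2.cvtColor(cv2.imread('pics/awrist.png'),cv2.COLOR_BGR2HSV)
for p in((297,112),(293,199),(285,25),(383,27),(300,140),(310,60)):print(p,im[p[1],p[0]])"
```

```text
px [299. 206.] A 968.5 ctr [393.2 326.4] size [33.  70.9] ang 89.8
px [295. 114.] A 931.5 ctr [492.  326.9] size [17.8 58.9] ang 108.0
px [382.  27.] A 454.5 ctr [574.5 241.3] size [22.4 22.6] ang 2.0
px [287.  28.] A 1004.0 ctr [574.  333.4] size [17.3 57.9] ang 20.7
tcp [431.6 306.6 195.3]
(297, 112) [ 21  41 252]
(293, 199) [ 21  49 249]
(285, 25) [ 21  45 251]
(383, 27) [ 21  48 250]
(300, 140) [ 23  88 250]
(310, 60) [ 23  84 251]
```

```bash
python3 -c "
from h import *
print(np.round(state()['qpos'],1))"
python3 -m crank '[{"grip":0.034,"x":0.015,"y":-0.005,"z":0,"yaw":0.12},{"grip":0.034,"x":0.03,"y":-0.01,"z":0.0,"yaw":0.24},{"grip":0.034,"x":0.045,"y":-0.015,"z":0.02,"yaw":0.36},{"grip":0.034,"x":0.06,"y":-0.02,"z":0.04,"yaw":0.48},{"grip":0.034,"x":0.06,"y":-0.02,"z":0.06,"yaw":0.6}]'
python3 -m crank '[{"grip":0.034,"x":0,"y":0,"z":0,"yaw":0.12},{"grip":0.034,"x":0,"y":0,"z":0.0,"yaw":0.24},{"grip":0.034,"x":0,"y":0,"z":0,"yaw":0.36},{"grip":0.034,"x":0,"y":0,"z":0,"yaw":0.48},{"grip":0.034,"x":0,"y":0,"z":0,"yaw":0.6}]'
python3 -m crank '[{"grip":0.034,"x":0,"y":0,"z":0,"yaw":0.06},{"grip":0.034,"x":0,"y":0,"z":0.0,"yaw":0.06},{"grip":0.034,"x":0,"y":0,"z":0,"yaw":0.06},{"grip":0.034,"x":0,"y":0,"z":0,"yaw":0.06},{"grip":0.034,"x":0,"y":0,"z":0,"yaw":0.06}]'
python3 seg.py
```

```text
[ 34.2  14.1  95.1  -0.   70.8 124.3]
time_s: 19.68
ee_pos: [508.0, 302.0, 132.4]
ee_rot: [-177.8, 2.5, -30.3]
force: [0.8, 1.2, -0.6]
gripper_width: 61.0
gripper_force: 0.0
time_s: 20.1
ee_pos: [511.8, 257.2, 114.8]
ee_rot: [-172.7, 11.4, -46.5]
force: [-0.1, -0.5, -0.5]
gripper_width: 34.2
gripper_force: 0.0
time_s: 20.52
ee_pos: [512.4, 250.2, 111.1]
ee_rot: [-172.6, 12.5, -48.6]
force: [0.3, 0.1, -0.4]
gripper_width: 34.3
gripper_force: 0.0
px [336. 283.] A 151.0 ctr [430.7 334.8] size [13.6 19. ] ang 3.9
px [299. 218.] A 1331.5 ctr [499.5 311.9] size [45.7 69.1] ang 178.0
px [216. 191.] A 1142.0 ctr [573.1 336.3] size [26.2 59.7] ang 21.2
px [430. 180.] A 680.5 ctr [445.4 213.3] size [ 29.8 121.1] ang 0.4
px [227. 154.] A 634.0 ctr [577.7 300.5] size [17.1 69.1] ang 0.8
px [362. 145.] A 1714.0 ctr [505.1 216.3] size [34.5 83.6] ang 179.9
px [276. 103.] A 723.5 ctr [576.1 237.2] size [23.3 23.4] ang 128.0
px [293.  84.] A 1569.0 ctr [577.9 220.8] size [26.8 69.6] ang 2.7
tcp [512.4 250.2 111.1]
```

Turning that way hits the last joint's limit (q6 was 124°). I'll turn back the other way to yaw +108°, which is the same grasp.

```bash

python3 -m crank '[{"grip":0.034,"x":0,"y":0,"z":-0.01,"yaw":-0.12},{"grip":0.034,"x":0,"y":0,"z":-0.02,"yaw":-0.24},{"grip":0.034,"x":0,"y":0,"z":-0.03,"yaw":-0.36},{"grip":0.034,"x":0,"y":0,"z":-0.03,"yaw":-0.48},{"grip":0.034,"x":0,"y":0,"z":-0.03,"yaw":-0.6}]'
python3 -m crank '[{"grip":0.034,"x":0,"y":0,"z":0,"yaw":-0.12},{"grip":0.034,"x":0,"y":0,"z":0,"yaw":-0.24},{"grip":0.034,"x":0,"y":0,"z":0,"yaw":-0.36},{"grip":0.034,"x":0,"y":0,"z":0,"yaw":-0.48},{"grip":0.034,"x":0,"y":0,"z":0,"yaw":-0.6}]'
```

```text
time_s: 20.98
ee_pos: [513.9, 243.2, 140.7]
ee_rot: [-166.8, 6.0, -14.0]
force: [-0.0, 0.8, 0.7]
gripper_width: 34.0
gripper_force: 0.0
time_s: 21.4
ee_pos: [513.3, 243.1, 139.9]
ee_rot: [-165.7, -2.3, 19.4]
force: [-0.1, 0.2, -0.4]
gripper_width: 34.1
gripper_force: 0.0
```

The turn left a 14° tool tilt toward +y, and the move rows can't command tilt directly. I'll remove it by over-reaching outward at azimuth −80°, where stretching tilts the tool the opposite way. First I need the transfer shifts in the tilted tool axes.

```bash
cat > rel.py <<'E'
from h import *
import sys
from scipy.spatial.transform import Rotation as Ro
s=state();R=Ro.from_euler('xyz',s['ee_rot'],degrees=True).as_matrix();p=np.array(s['ee_pos'])
print('tcp',p.round(1),'rot',np.round(s['ee_rot'],1),'lean',R[:2,2].round(3),'q',np.round(s['qpos']).tolist())
for a in sys.argv[1:]:
    g=np.array([float(v) for v in a.split(',')]);print(a,'shift m',(R.T@(g-p)/1000).round(4)); p=g
E
python3 rel.py 513,243,300 450,80,300 450,-100,300 350,-270,300 220,-400,300 90,-510,300
```

```text
tcp [513.3 243.1 139.9] rot [-165.7   -2.3   19.4] lean [-0.046  0.246] q [15.0, 19.0, 98.0, 16.0, 63.0, 78.0]
513,243,300 shift m [ 0.0061 -0.0395 -0.155 ]
450,80,300 shift m [-0.1135  0.1276 -0.0372]
450,-100,300 shift m [-0.0597  0.1639 -0.0442]
350,-270,300 shift m [-0.1507  0.1217 -0.0372]
220,-400,300 shift m [-0.1657  0.0754 -0.026 ]
90,-510,300 shift m [-0.159   0.0571 -0.0211]
```

```bash
(
python3 -m crank '[{"grip":0.034,"x":0.001,"y":-0.008,"z":-0.03,"yaw":0},{"grip":0.034,"x":0.002,"y":-0.016,"z":-0.06,"yaw":0},{"grip":0.034,"x":0.003,"y":-0.024,"z":-0.09,"yaw":0},{"grip":0.034,"x":0.005,"y":-0.032,"z":-0.12,"yaw":0},{"grip":0.034,"x":0.006,"y":-0.04,"z":-0.155,"yaw":0}]'
python3 -m crank '[{"grip":0.034,"x":-0.023,"y":0.026,"z":-0.007,"yaw":0},{"grip":0.034,"x":-0.046,"y":0.051,"z":-0.015,"yaw":0},{"grip":0.034,"x":-0.068,"y":0.077,"z":-0.022,"yaw":0},{"grip":0.034,"x":-0.09,"y":0.102,"z":-0.03,"yaw":0},{"grip":0.034,"x":-0.113,"y":0.128,"z":-0.037,"yaw":0}]'
python3 -m crank '[{"grip":0.034,"x":-0.012,"y":0.033,"z":-0.009,"yaw":0},{"grip":0.034,"x":-0.024,"y":0.066,"z":-0.018,"yaw":0},{"grip":0.034,"x":-0.036,"y":0.098,"z":-0.026,"yaw":0},{"grip":0.034,"x":-0.048,"y":0.131,"z":-0.035,"yaw":0},{"grip":0.034,"x":-0.06,"y":0.164,"z":-0.044,"yaw":0}]'
python3 -m crank '[{"grip":0.034,"x":-0.03,"y":0.024,"z":-0.007,"yaw":0},{"grip":0.034,"x":-0.06,"y":0.049,"z":-0.015,"yaw":0},{"grip":0.034,"x":-0.09,"y":0.073,"z":-0.022,"yaw":0},{"grip":0.034,"x":-0.12,"y":0.097,"z":-0.03,"yaw":0},{"grip":0.034,"x":-0.151,"y":0.122,"z":-0.037,"yaw":0}]'
python3 -m crank '[{"grip":0.034,"x":-0.033,"y":0.015,"z":-0.005,"yaw":0},{"grip":0.034,"x":-0.066,"y":0.03,"z":-0.01,"yaw":0},{"grip":0.034,"x":-0.1,"y":0.045,"z":-0.016,"yaw":0},{"grip":0.034,"x":-0.133,"y":0.06,"z":-0.021,"yaw":0},{"grip":0.034,"x":-0.166,"y":0.075,"z":-0.026,"yaw":0}]'
python3 -m crank '[{"grip":0.034,"x":-0.032,"y":0.011,"z":-0.004,"yaw":0},{"grip":0.034,"x":-0.064,"y":0.023,"z":-0.008,"yaw":0},{"grip":0.034,"x":-0.096,"y":0.034,"z":-0.013,"yaw":0},{"grip":0.034,"x":-0.128,"y":0.046,"z":-0.017,"yaw":0},{"grip":0.034,"x":-0.159,"y":0.057,"z":-0.021,"yaw":0}]'
) | grep -A2 time
python3 rel.py 120,-680,300 148,-840,300 165,-940,300
```

```text
time_s: 21.82
ee_pos: [512.4, 243.3, 300.9]
ee_rot: [-165.7, -2.1, 19.1]
--
time_s: 22.23
ee_pos: [448.9, 79.5, 300.2]
ee_rot: [-165.7, -2.2, 19.1]
--
time_s: 22.65
ee_pos: [447.9, -101.2, 300.0]
ee_rot: [-165.7, -2.2, 19.1]
--
time_s: 23.07
ee_pos: [345.9, -270.7, 300.0]
ee_rot: [-165.7, -2.2, 19.1]
--
time_s: 23.48
ee_pos: [214.2, -399.5, 300.2]
ee_rot: [-165.7, -2.2, 19.0]
--
time_s: 23.9
ee_pos: [83.5, -508.5, 300.3]
ee_rot: [-165.7, -2.2, 19.0]
tcp [  83.5 -508.5  300.3] rot [-165.7   -2.2   19. ] lean [-0.046  0.245] q [-82.0, 19.0, 75.0, -1.0, 101.0, -11.0]
120,-680,300 shift m [-0.0214  0.1686 -0.0434]
148,-840,300 shift m [-0.0257  0.1552 -0.0405]
165,-940,300 shift m [-0.0165  0.0968 -0.0253]
```

```bash
(
python3 -m crank '[{"grip":0.034,"x":-0.004,"y":0.034,"z":-0.009,"yaw":0},{"grip":0.034,"x":-0.008,"y":0.068,"z":-0.018,"yaw":0},{"grip":0.034,"x":-0.012,"y":0.1,"z":-0.026,"yaw":0},{"grip":0.034,"x":-0.017,"y":0.134,"z":-0.035,"yaw":0},{"grip":0.034,"x":-0.021,"y":0.169,"z":-0.043,"yaw":0}]'
python3 -m crank '[{"grip":0.034,"x":-0.004,"y":0.025,"z":-0.006,"yaw":0},{"grip":0.034,"x":-0.008,"y":0.05,"z":-0.012,"yaw":0},{"grip":0.034,"x":-0.012,"y":0.075,"z":-0.018,"yaw":0},{"grip":0.034,"x":-0.015,"y":0.1,"z":-0.025,"yaw":0},{"grip":0.034,"x":-0.015,"y":0.1,"z":-0.025,"yaw":0}]'
) | grep -A2 time
python3 rel.py
```

```text
time_s: 24.32
ee_pos: [122.1, -680.4, 299.7]
ee_rot: [-165.8, -2.2, 19.0]
--
time_s: 24.73
ee_pos: [139.6, -769.0, 279.8]
ee_rot: [-165.2, -2.3, 19.1]
tcp [ 139.6 -769.   279.8] rot [-165.2   -2.3   19.1] lean [-0.047  0.253] q [-80.0, 54.0, 13.0, -0.0, 128.0, -10.0]
```

```bash
(
python3 -m crank '[{"grip":0.034,"x":-0.004,"y":0.025,"z":-0.006,"yaw":0},{"grip":0.034,"x":-0.008,"y":0.05,"z":-0.012,"yaw":0},{"grip":0.034,"x":-0.012,"y":0.075,"z":-0.018,"yaw":0},{"grip":0.034,"x":-0.015,"y":0.1,"z":-0.025,"yaw":0},{"grip":0.034,"x":-0.015,"y":0.1,"z":-0.025,"yaw":0}]'
) | grep -A2 time
python3 rel.py
python3 -m crank '[{"grip":0.034,"x":0,"y":-0.01,"z":-0.03,"yaw":0},{"grip":0.034,"x":0,"y":-0.015,"z":-0.06,"yaw":0},{"grip":0.034,"x":0,"y":-0.02,"z":-0.09,"yaw":0},{"grip":0.034,"x":0,"y":-0.02,"z":-0.09,"yaw":0},{"grip":0.034,"x":0,"y":-0.02,"z":-0.09,"yaw":0}]' | grep -A2 time
python3 rel.py 160,-870,290
```

```text
time_s: 25.15
ee_pos: [144.2, -797.8, 254.3]
ee_rot: [-168.0, -1.8, 19.1]
tcp [ 144.2 -797.8  254.3] rot [-168.    -1.8   19.1] lean [-0.039  0.207] q [-80.0, 56.0, 12.0, -0.0, 124.0, -10.0]
time_s: 25.57
ee_pos: [135.3, -765.2, 327.5]
ee_rot: [-169.6, -1.6, 19.1]
tcp [ 135.3 -765.2  327.5] rot [-169.6   -1.6   19.1] lean [-0.034  0.18 ] q [-81.0, 51.0, 12.0, -0.0, 127.0, -10.0]
160,-870,290 shift m [-0.012   0.1121  0.0172]
```

```bash

python3 -m crank '[{"grip":0.034,"x":-0.004,"y":0.03,"z":-0.006,"yaw":0},{"grip":0.034,"x":-0.008,"y":0.06,"z":-0.012,"yaw":0},{"grip":0.034,"x":-0.012,"y":0.09,"z":-0.018,"yaw":0},{"grip":0.034,"x":-0.015,"y":0.12,"z":-0.022,"yaw":0},{"grip":0.034,"x":-0.015,"y":0.12,"z":-0.022,"yaw":0}]' >/dev/null
python3 rel.py
python3 -m crank '[{"grip":0.034,"x":0,"y":-0.01,"z":-0.03,"yaw":0},{"grip":0.034,"x":0,"y":-0.015,"z":-0.06,"yaw":0},{"grip":0.034,"x":0,"y":-0.015,"z":-0.09,"yaw":0},{"grip":0.034,"x":0,"y":-0.015,"z":-0.09,"yaw":0},{"grip":0.034,"x":0,"y":-0.015,"z":-0.09,"yaw":0}]' >/dev/null
python3 rel.py
python3 -m crank '[{"grip":0.034,"x":-0.004,"y":0.03,"z":-0.006,"yaw":0},{"grip":0.034,"x":-0.008,"y":0.06,"z":-0.012,"yaw":0},{"grip":0.034,"x":-0.012,"y":0.09,"z":-0.015,"yaw":0},{"grip":0.034,"x":-0.015,"y":0.12,"z":-0.018,"yaw":0},{"grip":0.034,"x":-0.015,"y":0.12,"z":-0.018,"yaw":0}]' >/dev/null
python3 rel.py
```

```text
tcp [ 145.2 -800.5  277.4] rot [-170.8   -1.4   19.2] lean [-0.03   0.159] q [-80.0, 54.0, 12.0, -0.0, 123.0, -10.0]
tcp [ 136.9 -767.1  350.3] rot [-172.7   -1.1   19.2] lean [-0.025  0.126] q [-81.0, 49.0, 12.0, -0.0, 126.0, -10.0]
tcp [ 146.9 -804.1  301.9] rot [-173.9   -0.9   19.2] lean [-0.021  0.105] q [-80.0, 52.0, 12.0, -0.0, 121.0, -10.0]
```

```bash

python3 -m crank '[{"grip":0.034,"x":0,"y":-0.005,"z":-0.03,"yaw":0},{"grip":0.034,"x":0,"y":-0.01,"z":-0.06,"yaw":0},{"grip":0.034,"x":0,"y":-0.01,"z":-0.09,"yaw":0},{"grip":0.034,"x":0,"y":-0.01,"z":-0.09,"yaw":0},{"grip":0.034,"x":0,"y":-0.01,"z":-0.09,"yaw":0}]' >/dev/null
python3 rel.py
python3 -m crank '[{"grip":0.034,"x":-0.004,"y":0.03,"z":-0.003,"yaw":0},{"grip":0.034,"x":-0.008,"y":0.06,"z":-0.006,"yaw":0},{"grip":0.034,"x":-0.012,"y":0.09,"z":-0.01,"yaw":0},{"grip":0.034,"x":-0.015,"y":0.12,"z":-0.012,"yaw":0},{"grip":0.034,"x":-0.015,"y":0.12,"z":-0.012,"yaw":0}]' >/dev/null
python3 rel.py
python3 -m crank '[{"grip":0.034,"x":0,"y":-0.005,"z":-0.03,"yaw":0},{"grip":0.034,"x":0,"y":-0.005,"z":-0.06,"yaw":0},{"grip":0.034,"x":0,"y":-0.005,"z":-0.08,"yaw":0},{"grip":0.034,"x":0,"y":-0.005,"z":-0.08,"yaw":0},{"grip":0.034,"x":0,"y":-0.005,"z":-0.08,"yaw":0}]' >/dev/null
python3 rel.py
```

```text
tcp [ 139.1 -769.9  372.9] rot [-175.9   -0.6   19.3] lean [-0.014  0.07 ] q [-81.0, 47.0, 12.0, -0.0, 124.0, -10.0]
tcp [ 149.6 -809.9  324.1] rot [-177.2   -0.4   19.3] lean [-0.01   0.048] q [-80.0, 51.0, 12.0, -0.0, 120.0, -10.0]
tcp [ 143.1 -778.9  385.8] rot [-1.791e+02 -1.000e-01  1.930e+01] lean [-0.004  0.015] q [-80.0, 46.0, 12.0, -0.0, 122.0, -10.0]
```

```bash

python3 -m crank '[{"grip":0.034,"x":-0.004,"y":0.03,"z":0,"yaw":0},{"grip":0.034,"x":-0.008,"y":0.06,"z":0,"yaw":0},{"grip":0.034,"x":-0.01,"y":0.08,"z":0,"yaw":0},{"grip":0.034,"x":-0.01,"y":0.08,"z":0,"yaw":0},{"grip":0.034,"x":-0.01,"y":0.08,"z":0,"yaw":0}]' >/dev/null
python3 rel.py 140,-660,300 240,-490,230 370,-320,200 470,-150,200 500,20,200 500,180,200 492,325,180
```

```text
tcp [ 151.9 -813.8  348.4] rot [179.5   0.2  19.3] lean [ 0.    -0.009] q [-80.0, 49.0, 12.0, -0.0, 118.0, -10.0]
140,-660,300 shift m [ 0.0397 -0.1495  0.047 ]
240,-490,230 shift m [ 0.1507 -0.1281  0.0685]
370,-320,200 shift m [ 0.1789 -0.1178  0.0285]
470,-150,200 shift m [ 0.1505 -0.1275 -0.0015]
500,20,200 shift m [ 0.0844 -0.1506 -0.0016]
500,180,200 shift m [ 0.0528 -0.151  -0.0015]
492,325,180 shift m [ 0.0404 -0.1397  0.0187]
```

```bash
(
python3 -m crank '[{"grip":0.034,"x":0.008,"y":-0.03,"z":0.009,"yaw":0},{"grip":0.034,"x":0.016,"y":-0.06,"z":0.018,"yaw":0},{"grip":0.034,"x":0.024,"y":-0.09,"z":0.028,"yaw":0},{"grip":0.034,"x":0.032,"y":-0.12,"z":0.037,"yaw":0},{"grip":0.034,"x":0.04,"y":-0.15,"z":0.047,"yaw":0}]'
python3 -m crank '[{"grip":0.034,"x":0.03,"y":-0.026,"z":0.014,"yaw":0},{"grip":0.034,"x":0.06,"y":-0.051,"z":0.027,"yaw":0},{"grip":0.034,"x":0.09,"y":-0.077,"z":0.041,"yaw":0},{"grip":0.034,"x":0.12,"y":-0.102,"z":0.055,"yaw":0},{"grip":0.034,"x":0.15,"y":-0.128,"z":0.068,"yaw":0}]'
python3 -m crank '[{"grip":0.034,"x":0.035,"y":-0.023,"z":0.006,"yaw":0},{"grip":0.034,"x":0.07,"y":-0.047,"z":0.012,"yaw":0},{"grip":0.034,"x":0.107,"y":-0.07,"z":0.018,"yaw":0},{"grip":0.034,"x":0.143,"y":-0.094,"z":0.024,"yaw":0},{"grip":0.034,"x":0.179,"y":-0.118,"z":0.028,"yaw":0}]'
python3 -m crank '[{"grip":0.034,"x":0.03,"y":-0.026,"z":0,"yaw":0},{"grip":0.034,"x":0.06,"y":-0.051,"z":0,"yaw":0},{"grip":0.034,"x":0.09,"y":-0.077,"z":0,"yaw":0},{"grip":0.034,"x":0.12,"y":-0.102,"z":0,"yaw":0},{"grip":0.034,"x":0.15,"y":-0.128,"z":0,"yaw":0}]'
python3 -m crank '[{"grip":0.034,"x":0.017,"y":-0.03,"z":0,"yaw":0},{"grip":0.034,"x":0.034,"y":-0.06,"z":0,"yaw":0},{"grip":0.034,"x":0.05,"y":-0.09,"z":0,"yaw":0},{"grip":0.034,"x":0.067,"y":-0.12,"z":0,"yaw":0},{"grip":0.034,"x":0.084,"y":-0.15,"z":0,"yaw":0}]'
python3 -m crank '[{"grip":0.034,"x":0.011,"y":-0.03,"z":0,"yaw":0},{"grip":0.034,"x":0.021,"y":-0.06,"z":0,"yaw":0},{"grip":0.034,"x":0.032,"y":-0.09,"z":0,"yaw":0},{"grip":0.034,"x":0.042,"y":-0.12,"z":0,"yaw":0},{"grip":0.034,"x":0.053,"y":-0.15,"z":0,"yaw":0}]'
python3 -m crank '[{"grip":0.034,"x":0.025,"y":-0.025,"z":0.005,"yaw":0},{"grip":0.034,"x":0.05,"y":-0.05,"z":0.01,"yaw":0},{"grip":0.034,"x":0.075,"y":-0.075,"z":0.015,"yaw":0},{"grip":0.034,"x":0.1,"y":-0.1,"z":0.02,"yaw":0},{"grip":0.034,"x":0.119,"y":-0.117,"z":0.03,"yaw":0}]'
) | grep -A2 time | tail -4
python3 -c "
from h import *
for i in range(4):grab_frame('top')"
python3 seg.py; python3 rel.py 574,333.5,60
```

```text
--
time_s: 31.4
ee_pos: [569.8, 323.8, 167.1]
ee_rot: [179.4, -0.1, 19.3]
px [554. 306.] A 275.5 ctr [520.4  29.5] size [22.5 39. ] ang 18.7
px [304. 296.] A 380.5 ctr [447.7 288.1] size [30.8 59.3] ang 108.8
px [251. 266.] A 167.0 ctr [456.8 351.2] size [17.4 23. ] ang 113.0
px [297. 238.] A 194.5 ctr [501.6 315.3] size [ 7.7 29.8] ang 109.0
px [397. 204.] A 994.0 ctr [566.6 230. ] size [35.3 49.6] ang 104.4
px [314. 211.] A 797.5 ctr [531.2 309.3] size [64.3 98.6] ang 123.4
px [257. 170.] A 244.0 ctr [554.  374.6] size [  3.1 120.4] ang 0.2
px [310. 155.] A 4713.0 ctr [582.4 333.6] size [74.6 81.7] ang 90.7
px [574.  37.] A 3674.0 ctr [766.6 139.8] size [ 61.3 102.7] ang 109.4
tcp [567.9 320.4 165.5]
tcp [567.9 319.8 166.1] rot [179.3   0.2  19.3] lean [ 0.001 -0.013] q [29.0, 26.0, 81.0, -1.0, 73.0, 100.0]
574,333.5,60 shift m [ 0.0106 -0.0123  0.1059]
```

```bash
sed -i 's/<70)/<SAT)/; s/^import sys/import sys\nSAT=56/' seg.py; python3 seg.py
python3 -c "
import cv2;a=cv2.imread('pics/seg.png');cv2.imwrite('pics/c8.png',cv2.resize(a[60:300,180:480],(600,480)))
h=cv2.cvtColor(a,cv2.COLOR_BGR2HSV);print(h[130:200:8,310,1:].tolist())"
```

```text
px [553. 306.] A 213.5 ctr [518.9  26.6] size [19.5 35.3] ang 19.2
px [251. 266.] A 203.0 ctr [457.2 350.5] size [16.1 18.4] ang 93.6
px [297. 238.] A 180.5 ctr [501.5 314.7] size [ 7.7 27.8] ang 108.9
px [303. 221.] A 174.5 ctr [521.4 313. ] size [13.6 19.8] ang 93.4
px [394. 204.] A 562.0 ctr [566.4 232.4] size [33.6 34.1] ang 109.0
px [309. 154.] A 2259.0 ctr [582.5 335.1] size [73.4 73.8] ang 90.5
px [573.  37.] A 3554.0 ctr [766.4 139.9] size [ 61.4 102. ] ang 109.4
tcp [567.9 319.8 166.1]
[[68, 254], [65, 248], [58, 250], [49, 253], [43, 254], [32, 255], [30, 255], [34, 254], [36, 254]]
```

View pics/c8.png

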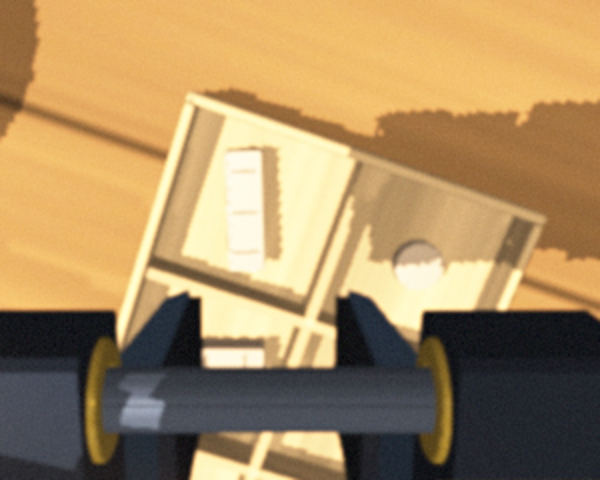

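The crop shows the bar's top face running from (301.5,134.5) to (303,195) in full-image pixels, nearly aligned with the tool x axis. The button is at (389,192).

```bash
python3 -c "
from h import *
c=camera_model('wrist')
a=ray(c,(301.5,134.5),23);b=ray(c,(303,195),23);print(a,b,(a+b)/2,np.degrees(np.arctan2(*(a-b)[1::-1])))
print('button',ray(c,(389,191),17))"; python3 rel.py 574.5,333,60
```

```text
[603.57776322 343.53294931  23.        ] [547.43296249 322.98398498  23.        ] [575.50536286 333.25846715  23.        ] 20.102596321520284
button [578.37721704 241.24309477  17.        ]
tcp [568.  319.4 166.5] rot [1.793e+02 1.000e-01 1.920e+01] lean [ 0.002 -0.013] q [29.0, 26.0, 81.0, -1.0, 73.0, 100.0]
574.5,333,60 shift m [ 0.0109 -0.012   0.1063]
```

```bash

python3 -m crank '[{"grip":0.034,"x":0.006,"y":-0.006,"z":0.03,"yaw":0},{"grip":0.034,"x":0.0115,"y":-0.012,"z":0.06,"yaw":0},{"grip":0.034,"x":0.0115,"y":-0.012,"z":0.09,"yaw":0},{"grip":0.034,"x":0.0115,"y":-0.012,"z":0.125,"yaw":0},{"grip":0.034,"x":0.0115,"y":-0.012,"z":0.125,"yaw":0}]'
python3 -m crank '[{"grip":0.034,"x":0,"y":0,"z":0,"yaw":0},{"grip":0.034,"x":0,"y":0,"z":0.0,"yaw":0},{"grip":0.034,"x":0,"y":0,"z":0.005,"yaw":0},{"grip":0.034,"x":0,"y":0,"z":0.01,"yaw":0},{"grip":0.034,"x":0,"y":0,"z":0.01,"yaw":0}]'
python3 rel.py 575,333,20 575,333,-5
```

```text
time_s: 32.12
ee_pos: [570.7, 330.1, 34.7]
ee_rot: [179.2, 0.9, 19.2]
force: [-1.0, -0.7, -0.9]
gripper_width: 33.9
gripper_force: 0.0
time_s: 32.53
ee_pos: [575.2, 333.7, 30.9]
ee_rot: [179.3, 0.1, 19.3]
force: [-0.8, 1.4, 1.0]
gripper_width: 34.4
gripper_force: 0.0
tcp [575.2 333.7  30.9] rot [1.793e+02 1.000e-01 1.930e+01] lean [ 0.002 -0.012] q [29.0, 34.0, 89.0, -1.0, 58.0, 101.0]
575,333,20 shift m [-0.0004  0.0004  0.0109]
575,333,-5 shift m [ 0.0001 -0.0003  0.025 ]
```

```bash

python3 -m crank '[{"grip":0.034,"x":0,"y":0,"z":0.008,"yaw":0},{"grip":0.034,"x":0,"y":0,"z":0.016,"yaw":0},{"grip":0.034,"x":0,"y":0,"z":0.024,"yaw":0},{"grip":0.034,"x":0,"y":0,"z":0.03,"yaw":0},{"grip":0.034,"x":0,"y":0,"z":0.03,"yaw":0}]'
python3 -m crank '[{"grip":0.034,"x":0,"y":0,"z":0.002,"yaw":0},{"grip":0.034,"x":0,"y":0,"z":0.004,"yaw":0},{"grip":0.034,"x":0,"y":0,"z":0.006,"yaw":0},{"grip":0.034,"x":0,"y":0,"z":0.006,"yaw":0},{"grip":0.034,"x":0,"y":0,"z":0.006,"yaw":0}]'
```

```text
time_s: 32.95
ee_pos: [573.9, 332.6, -1.9]
ee_rot: [179.3, 0.4, 19.3]
force: [0.0, -0.5, 0.1]
gripper_width: 33.9
gripper_force: 0.0
time_s: 33.37
ee_pos: [575.2, 333.3, -5.6]
ee_rot: [179.3, 0.2, 19.3]
force: [0.6, 0.3, -0.5]
gripper_width: 33.7
gripper_force: 0.0
```

```bash

python3 -m crank '[{"grip":0.034,"x":0,"y":0,"z":0.001,"yaw":0},{"grip":0.034,"x":0,"y":0,"z":0.002,"yaw":0},{"grip":0.034,"x":0,"y":0,"z":0.003,"yaw":0},{"grip":0.034,"x":0,"y":0,"z":0.003,"yaw":0},{"grip":0.034,"x":0,"y":0,"z":0.003,"yaw":0}]'
python3 -m crank '[{"grip":0.01,"x":0,"y":0,"z":0,"yaw":0},{"grip":0.01,"x":0,"y":0,"z":0,"yaw":0},{"grip":0.01,"x":0,"y":0,"z":0,"yaw":0},{"grip":0.01,"x":0,"y":0,"z":0,"yaw":0},{"grip":0.01,"x":0,"y":0,"z":0,"yaw":0}]' 25
python3 -m crank '[{"grip":0.01,"x":0,"y":0,"z":-0.01,"yaw":0},{"grip":0.01,"x":0,"y":0,"z":-0.03,"yaw":0},{"grip":0.01,"x":0,"y":0,"z":-0.06,"yaw":0},{"grip":0.01,"x":0,"y":0,"z":-0.1,"yaw":0},{"grip":0.01,"x":0,"y":0,"z":-0.13,"yaw":0}]' 25
python3 rel.py 575,170,125 520,20,125
```

```text
time_s: 33.78
ee_pos: [575.1, 333.2, -8.7]
ee_rot: [179.3, 0.2, 19.3]
force: [0.4, -0.3, -0.1]
gripper_width: 33.7
gripper_force: 0.0
time_s: 34.2
ee_pos: [575.2, 333.2, -8.6]
ee_rot: [179.3, 0.2, 19.3]
force: [0.0, -0.7, -0.0]
gripper_width: 17.4
gripper_force: 25.0
time_s: 34.62
ee_pos: [575.5, 335.2, 124.7]
ee_rot: [179.3, 0.0, 19.3]
force: [0.8, 0.1, 0.2]
gripper_width: 17.5
gripper_force: 25.0
tcp [575.5 335.2 124.7] rot [179.3   0.   19.3] lean [ 0.003 -0.011] q [30.0, 29.0, 82.0, -1.0, 69.0, 101.0]
575,170,125 shift m [-0.055   0.1558  0.0016]
520,20,125 shift m [-0.1014  0.1234  0.0015]
```

```bash
(
python3 -m crank '[{"grip":0.01,"x":-0.011,"y":0.031,"z":0,"yaw":0},{"grip":0.01,"x":-0.022,"y":0.062,"z":0,"yaw":0},{"grip":0.01,"x":-0.033,"y":0.093,"z":0,"yaw":0},{"grip":0.01,"x":-0.044,"y":0.125,"z":0,"yaw":0},{"grip":0.01,"x":-0.055,"y":0.156,"z":0,"yaw":0}]' 25
python3 -m crank '[{"grip":0.01,"x":-0.018,"y":0.015,"z":0,"yaw":0},{"grip":0.01,"x":-0.037,"y":0.03,"z":0,"yaw":0},{"grip":0.01,"x":-0.055,"y":0.045,"z":0,"yaw":0},{"grip":0.01,"x":-0.073,"y":0.06,"z":0,"yaw":0},{"grip":0.01,"x":-0.092,"y":0.074,"z":0,"yaw":0}]' 25
python3 -m crank '[{"grip":0.01,"x":-0.018,"y":0.015,"z":0,"yaw":0.11},{"grip":0.01,"x":-0.037,"y":0.03,"z":0,"yaw":0.22},{"grip":0.01,"x":-0.055,"y":0.045,"z":0,"yaw":0.335},{"grip":0.01,"x":-0.073,"y":0.06,"z":0,"yaw":0.335},{"grip":0.01,"x":-0.092,"y":0.074,"z":0,"yaw":0.335}]' 25
) | grep -A5 time | tail -6
cat > shelf.py <<'E'
from h import *
import sys
def quad(m,c,z,n):
    q=max(cv2.findContours(m.astype(np.uint8),cv2.RETR_EXTERNAL,cv2.CHAIN_APPROX_NONE)[0],key=cv2.contourArea)
    W=np.array([ray(c,u,z)[:2] for u in cv2.convexHull(q)[:,0,:]],np.float32);r=cv2.minAreaRect(W);b=cv2.boxPoints(r)
    e=[b[1]-b[0],b[2]-b[1]];l=max(e,key=np.linalg.norm);a=np.degrees(np.arctan2(l[1],l[0]))%180-90
    print(n,'A',cv2.contourArea(q),'ctr',np.round(r[0],1),'size',np.round(sorted(r[1]),1),'yaw',round(float(a),2));return q
for i in range(3):grab_frame('scene')
c=camera_model('top');im=grab_frame('top');save('st',im);h=cv2.cvtColor(cv2.GaussianBlur(im,(3,3),0),cv2.COLOR_RGB2HSV).astype(int)
s=(h[...,1]<95)
R=np.zeros(s.shape,bool);R[170:290,280:420]=1;quad(s&R,c,15,'shelf')
R[:]=0;R[90:180,275:405]=1;quad((h[...,1]<110)&(h[...,2]>150)&R,c,32,'brick(face+top)')
print('hsv shelf',h[255,340],'brick',h[135,340],'wood',h[285,340],'wood2',h[185,340])
E
python3 shelf.py; python3 rel.py
```

```text
time_s: 35.87
ee_pos: [449.4, -31.9, 126.6]
ee_rot: [179.3, -0.1, 0.1]
force: [0.1, -0.7, -0.4]
gripper_width: 17.8
gripper_force: 25.0
shelf A 8274.5 ctr [480.8 -65.2] size [172.5 275.1] yaw -5.17
brick(face+top) A 4371.5 ctr [753.4 -95.5] size [116.2 231. ] yaw 4.93
hsv shelf [ 47  48 161] brick [ 24  61 236] wood [ 32  56 122] wood2 [ 15 165 173]
tcp [450.1 -31.2 126.6] rot [179.3  -0.2  -0. ] lean [ 0.003 -0.012] q [-5.0, 10.0, 111.0, -1.0, 59.0, 86.0]
```

```bash
cat > ws.py <<'E'
from h import *
c=camera_model('wrist');im=grab_frame('wrist');save('ws',im);h=cv2.cvtColor(cv2.GaussianBlur(im,(3,3),0),cv2.COLOR_RGB2HSV).astype(int)
m=((h[...,1]<85)&(h[...,2]>100)).astype(np.uint8);m[212:]=0
m=cv2.morphologyEx(m,cv2.MORPH_OPEN,np.ones((3,3)))
for q in cv2.findContours(m,cv2.RETR_EXTERNAL,cv2.CHAIN_APPROX_NONE)[0]:
    if cv2.contourArea(q)<1500: continue
    P=cv2.approxPolyDP(cv2.convexHull(q),6,True)[:,0]
    print(cv2.contourArea(q),[(p.tolist(),ray(c,p,15)[:2].round(1).tolist()) for p in P])
for y in(60,110,160,200):
    print(y,[ (x,*h[y,x,1:]) for x in range(200,600,25)])
E
python3 ws.py
```

```text
30281.5 [([504, 74], [544.0, -191.4]), ([489, 211], [424.2, -192.6]), ([275, 211], [425.2, 4.0]), ([271, 75], [543.3, 4.1])]
3528.5 [([0, 0], [599.7, 216.0]), ([46, 211], [426.3, 211.0]), ([0, 211], [426.5, 252.2])]
60 [(200, np.int64(149), np.int64(232)), (225, np.int64(147), np.int64(231)), (250, np.int64(147), np.int64(233)), (275, np.int64(146), np.int64(232)), (300, np.int64(149), np.int64(232)), (325, np.int64(146), np.int64(232)), (350, np.int64(148), np.int64(233)), (375, np.int64(147), np.int64(232)), (400, np.int64(148), np.int64(232)), (425, np.int64(156), np.int64(144)), (450, np.int64(157), np.int64(145)), (475, np.int64(160), np.int64(145)), (500, np.int64(157), np.int64(145)), (525, np.int64(155), np.int64(146)), (550, np.int64(158), np.int64(145)), (575, np.int64(152), np.int64(144))]
110 [(200, np.int64(150), np.int64(221)), (225, np.int64(151), np.int64(221)), (250, np.int64(147), np.int64(230)), (275, np.int64(21), np.int64(251)), (300, np.int64(21), np.int64(250)), (325, np.int64(22), np.int64(249)), (350, np.int64(54), np.int64(169)), (375, np.int64(56), np.int64
[... 774 characters left out ...]
, (525, np.int64(152), np.int64(136)), (550, np.int64(156), np.int64(137)), (575, np.int64(156), np.int64(139))]
200 [(200, np.int64(149), np.int64(228)), (225, np.int64(149), np.int64(227)), (250, np.int64(148), np.int64(225)), (275, np.int64(54), np.int64(237)), (300, np.int64(84), np.int64(188)), (325, np.int64(84), np.int64(189)), (350, np.int64(24), np.int64(249)), (375, np.int64(26), np.int64(248)), (400, np.int64(28), np.int64(248)), (425, np.int64(29), np.int64(247)), (450, np.int64(30), np.int64(247)), (475, np.int64(32), np.int64(246)), (500, np.int64(154), np.int64(136)), (525, np.int64(155), np.int64(135)), (550, np.int64(155), np.int64(138)), (575, np.int64(156), np.int64(137))]
```

View pics/ws.png

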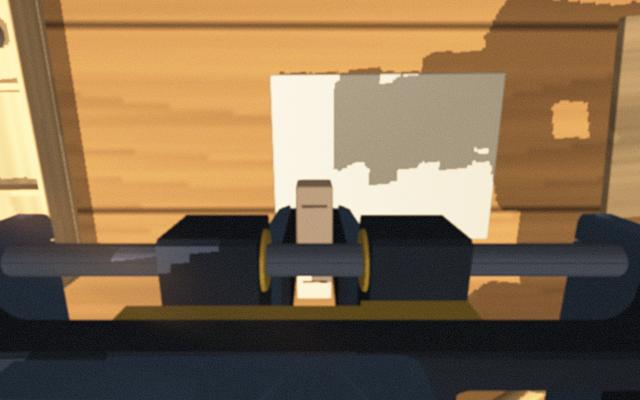

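The shelf has been knocked: its far edge is now at x≈543.5, y from 4 to −191, yaw≈0, so its centre is about (468.5,−93.5). The bar is held straight along x. Placing it at local y +60.

```bash

python3 -m crank '[{"grip":0.01,"x":0.01,"y":0.003,"z":0.02,"yaw":0},{"grip":0.01,"x":0.018,"y":0.003,"z":0.05,"yaw":0},{"grip":0.01,"x":0.018,"y":0.003,"z":0.08,"yaw":0},{"grip":0.01,"x":0.018,"y":0.003,"z":0.1,"yaw":0},{"grip":0.01,"x":0.018,"y":0.003,"z":0.1,"yaw":0}]'
python3 -m crank '[{"grip":0.01,"x":0,"y":0,"z":0.0,"yaw":0},{"grip":0.01,"x":0,"y":0,"z":0.008,"yaw":0},{"grip":0.01,"x":0,"y":0,"z":0.016,"yaw":0},{"grip":0.01,"x":0,"y":0,"z":0.021,"yaw":0},{"grip":0.01,"x":0,"y":0,"z":0.021,"yaw":0}]'
python3 -m crank '[{"grip":0.01,"x":0,"y":0,"z":0.0,"yaw":0},{"grip":0.01,"x":0,"y":0,"z":0,"yaw":0},{"grip":0.01,"x":0,"y":0,"z":0.001,"yaw":0},{"grip":0.01,"x":0,"y":0,"z":0.002,"yaw":0},{"grip":0.01,"x":0,"y":0,"z":0.002,"yaw":0}]'
```

```text
time_s: 36.53
ee_pos: [465.3, -34.1, 22.4]
ee_rot: [179.3, 0.4, 0.2]
force: [-0.3, 0.3, 0.6]
gripper_width: 17.6
gripper_force: 25.0
time_s: 36.95
ee_pos: [467.4, -35.4, 4.4]
ee_rot: [179.3, -0.0, 0.1]
force: [-0.2, 0.9, -0.2]
gripper_width: 17.7
gripper_force: 25.0
time_s: 37.37
ee_pos: [467.9, -35.5, 2.9]
ee_rot: [179.3, -0.1, 0.1]
force: [0.4, 0.3, -0.8]
gripper_width: 17.8
gripper_force: 25.0
```

```bash

python3 -m crank '[{"grip":0.01,"x":0,"y":0,"z":0.001,"yaw":0},{"grip":0.01,"x":0,"y":0,"z":0.0015,"yaw":0},{"grip":0.034,"x":0,"y":0,"z":0.0015,"yaw":0},{"grip":0.034,"x":0,"y":0,"z":0.0015,"yaw":0},{"grip":0.034,"x":0,"y":0,"z":0.0015,"yaw":0}]'
(python3 -m crank '[{"grip":0.034,"x":0,"y":0,"z":0,"yaw":0},{"grip":0.034,"x":0,"y":0,"z":-0.02,"yaw":0},{"grip":0.034,"x":0,"y":0,"z":-0.06,"yaw":0},{"grip":0.034,"x":0,"y":0,"z":-0.1,"yaw":0},{"grip":0.034,"x":0,"y":0,"z":-0.13,"yaw":0}]'
python3 -m crank '[{"grip":0.034,"x":0.01,"y":-0.036,"z":0,"yaw":-0.12},{"grip":0.034,"x":0.024,"y":-0.072,"z":0,"yaw":-0.24},{"grip":0.034,"x":0.024,"y":-0.108,"z":0,"yaw":-0.36},{"grip":0.034,"x":0.024,"y":-0.144,"z":0,"yaw":-0.48},{"grip":0.034,"x":0.024,"y":-0.18,"z":0,"yaw":-0.6}]'
) | grep -A5 time
python3 rel.py 492,327,130
```

```text
time_s: 37.78
ee_pos: [467.9, -35.5, 1.4]
ee_rot: [179.3, -0.1, 0.1]
force: [-0.6, 0.3, 0.1]
gripper_width: 33.2
gripper_force: 0.0
time_s: 38.2
ee_pos: [468.4, -33.9, 134.2]
ee_rot: [179.3, -0.2, 0.1]
force: [-0.5, 0.6, 0.2]
gripper_width: 33.9
gripper_force: 0.0
time_s: 38.62
ee_pos: [491.3, 147.7, 129.2]
ee_rot: [179.4, 0.4, 34.8]
force: [1.0, 0.1, 0.7]
gripper_width: 34.2
gripper_force: 0.0
tcp [491.3 147.7 129.2] rot [179.4   0.4  34.8] lean [ 0.001 -0.013] q [16.0, 16.0, 103.0, -1.0, 61.0, 72.0]
492,327,130 shift m [ 0.1028 -0.1469 -0.0031]
```

```bash

(python3 -m crank '[{"grip":0.034,"x":0.021,"y":-0.029,"z":0,"yaw":-0.12},{"grip":0.034,"x":0.041,"y":-0.059,"z":0,"yaw":-0.24},{"grip":0.034,"x":0.062,"y":-0.088,"z":0,"yaw":-0.36},{"grip":0.034,"x":0.082,"y":-0.118,"z":0,"yaw":-0.48},{"grip":0.034,"x":0.103,"y":-0.147,"z":0,"yaw":-0.6}]'
python3 -m crank '[{"grip":0.034,"x":0,"y":0,"z":0,"yaw":-0.12},{"grip":0.034,"x":0,"y":0,"z":0,"yaw":-0.24},{"grip":0.034,"x":0,"y":0,"z":0,"yaw":-0.36},{"grip":0.034,"x":0,"y":0,"z":0,"yaw":-0.48},{"grip":0.034,"x":0,"y":0,"z":0,"yaw":-0.6}]'
python3 -m crank '[{"grip":0.034,"x":0,"y":0,"z":0.02,"yaw":-0.07},{"grip":0.034,"x":0,"y":0,"z":0.05,"yaw":-0.07},{"grip":0.034,"x":0,"y":0,"z":0.08,"yaw":-0.07},{"grip":0.034,"x":0,"y":0,"z":0.08,"yaw":-0.07},{"grip":0.034,"x":0,"y":0,"z":0.08,"yaw":-0.07}]'
) | grep -A5 time |tail -6
python3 seg.py;python3 rel.py 492,327,25 492,327,0
```

```text
time_s: 39.87
ee_pos: [492.4, 324.0, 45.8]
ee_rot: [-179.6, 0.8, 107.2]
force: [-0.5, 0.8, 1.3]
gripper_width: 33.8
gripper_force: 0.0
tcp [492.4 324.   45.8]
tcp [493.8 324.9  47.5] rot [-179.9    0.7  107.2] lean [ 0.001 -0.012] q [33.0, 27.0, 99.0, -1.0, 55.0, 16.0]
492,327,25 shift m [ 0.0028 -0.001   0.0225]
492,327,0 shift m [0.0003 0.0001 0.025 ]
```

```bash

python3 -m crank '[{"grip":0.034,"x":0.001,"y":0,"z":0.005,"yaw":-0.014},{"grip":0.034,"x":0.002,"y":0,"z":0.018,"yaw":-0.014},{"grip":0.034,"x":0.002,"y":0,"z":0.03,"yaw":-0.014},{"grip":0.034,"x":0.002,"y":0,"z":0.04,"yaw":-0.014},{"grip":0.034,"x":0.002,"y":0,"z":0.04,"yaw":-0.014}]'
python3 -m crank '[{"grip":0.034,"x":0,"y":0,"z":0.004,"yaw":0},{"grip":0.034,"x":0,"y":0,"z":0.008,"yaw":0},{"grip":0.034,"x":0,"y":0,"z":0.012,"yaw":0},{"grip":0.034,"x":0,"y":0,"z":0.016,"yaw":0},{"grip":0.034,"x":0,"y":0,"z":0.016,"yaw":0}]'
```

```text
time_s: 40.33
ee_pos: [492.3, 325.7, 6.1]
ee_rot: [-179.8, 0.7, 108.0]
force: [-0.9, -0.1, -0.9]
gripper_width: 34.0
gripper_force: 0.0
time_s: 40.75
ee_pos: [492.5, 325.6, -9.8]
ee_rot: [-179.8, 0.7, 108.0]
force: [-0.4, 0.7, 0.7]
gripper_width: 34.1
gripper_force: 0.0
```

```bash

python3 -m crank '[{"grip":0.01,"x":0,"y":0,"z":0,"yaw":0},{"grip":0.01,"x":0,"y":0,"z":0,"yaw":0},{"grip":0.01,"x":0,"y":0,"z":0,"yaw":0},{"grip":0.01,"x":0,"y":0,"z":0,"yaw":0},{"grip":0.01,"x":0,"y":0,"z":0,"yaw":0}]' 25
python3 -m crank '[{"grip":0.01,"x":0,"y":0,"z":-0.01,"yaw":0},{"grip":0.01,"x":0,"y":0,"z":-0.03,"yaw":0},{"grip":0.01,"x":0,"y":0,"z":-0.06,"yaw":0},{"grip":0.01,"x":0,"y":0,"z":-0.09,"yaw":0.15},{"grip":0.01,"x":0,"y":0,"z":-0.12,"yaw":0.314}]' 25
python3 rel.py 492,180,110 495,30,110 498.5,-113.5,110
```

```text
time_s: 41.17
ee_pos: [493.0, 325.9, -8.9]
ee_rot: [-179.9, 0.7, 108.0]
force: [0.2, -0.2, 0.5]
gripper_width: 18.0
gripper_force: 25.0
time_s: 41.58
ee_pos: [492.5, 327.2, 112.8]
ee_rot: [180.0, 0.7, 93.4]
force: [1.0, -0.0, -0.2]
gripper_width: 17.6
gripper_force: 25.0
tcp [492.5 327.2 112.8] rot [180.    0.7  93.4] lean [ 0.001 -0.013] q [33.0, 23.0, 94.0, -1.0, 63.0, 30.0]
492,180,110 shift m [-0.1469 -0.0091  0.0046]
495,30,110 shift m [-0.1499 -0.0058  0.0019]
498.5,-113.5,110 shift m [-0.1434 -0.0049  0.0018]
```

```bash
(
python3 -m crank '[{"grip":0.01,"x":-0.02,"y":0.002,"z":0,"yaw":0},{"grip":0.01,"x":-0.05,"y":0.002,"z":0,"yaw":0},{"grip":0.01,"x":-0.08,"y":0.002,"z":0,"yaw":0},{"grip":0.01,"x":-0.11,"y":0.002,"z":0,"yaw":0},{"grip":0.01,"x":-0.14,"y":0.002,"z":0,"yaw":0}]' 25
python3 -m crank '[{"grip":0.01,"x":-0.03,"y":0.002,"z":0,"yaw":0},{"grip":0.01,"x":-0.06,"y":0.002,"z":0,"yaw":0},{"grip":0.01,"x":-0.09,"y":0.002,"z":0,"yaw":0},{"grip":0.01,"x":-0.12,"y":0.002,"z":0,"yaw":0},{"grip":0.01,"x":-0.15,"y":0.002,"z":0,"yaw":0}]' 25
python3 -m crank '[{"grip":0.01,"x":-0.03,"y":0.002,"z":0,"yaw":0},{"grip":0.01,"x":-0.06,"y":0.002,"z":0,"yaw":0},{"grip":0.01,"x":-0.09,"y":0.002,"z":0,"yaw":0},{"grip":0.01,"x":-0.12,"y":0.002,"z":0,"yaw":0},{"grip":0.01,"x":-0.15,"y":0.002,"z":0,"yaw":0}]' 25
python3 -m crank '[{"grip":0.01,"x":0,"y":0,"z":0.02,"yaw":0},{"grip":0.01,"x":0,"y":0,"z":0.04,"yaw":0},{"grip":0.01,"x":0,"y":0,"z":0.06,"yaw":0},{"grip":0.01,"x":0,"y":0,"z":0.06,"yaw":0},{"grip":0.01,"x":0,"y":0,"z":0.06,"yaw":0}]' 25 
)| grep -A5 time | tail -6; python3 rel.py 498.5,-113.5,20
```

```text
time_s: 43.25
ee_pos: [526.6, -112.0, 56.4]
ee_rot: [-179.9, 0.7, 93.7]
force: [-0.4, -0.1, 0.1]
gripper_width: 18.2
gripper_force: 25.0
tcp [ 526.6 -112.    56.4] rot [-179.9    0.7   93.7] lean [-0.001 -0.012] q [-13.0, 22.0, 105.0, -1.0, 52.0, -16.0]
498.5,-113.5,20 shift m [ 0.0008 -0.0281  0.0364]
```

```bash

python3 -m crank '[{"grip":0.01,"x":0,"y":-0.015,"z":0,"yaw":0.065},{"grip":0.01,"x":0,"y":-0.028,"z":0,"yaw":0.065},{"grip":0.01,"x":0,"y":-0.028,"z":0.015,"yaw":0.065},{"grip":0.01,"x":0,"y":-0.028,"z":0.03,"yaw":0.065},{"grip":0.01,"x":0,"y":-0.028,"z":0.03,"yaw":0.065}]' 25
python3 -m crank '[{"grip":0.01,"x":0,"y":0,"z":0.006,"yaw":0},{"grip":0.01,"x":0,"y":0,"z":0.012,"yaw":0},{"grip":0.01,"x":0,"y":0,"z":0.018,"yaw":0},{"grip":0.01,"x":0,"y":0,"z":0.022,"yaw":0},{"grip":0.01,"x":0,"y":0,"z":0.022,"yaw":0}]' 25
```

```text
time_s: 43.67
ee_pos: [498.5, -114.0, 26.3]
ee_rot: [-180.0, 0.7, 90.0]
force: [-0.4, -0.5, 0.2]
gripper_width: 17.5
gripper_force: 25.0
time_s: 44.08
ee_pos: [498.8, -114.4, 3.7]
ee_rot: [-180.0, 0.7, 90.0]
force: [0.4, 0.4, -0.4]
gripper_width: 17.5
gripper_force: 25.0
```

```bash

python3 -m crank '[{"grip":0.01,"x":0,"y":0,"z":0.001,"yaw":0},{"grip":0.01,"x":0,"y":0,"z":0.0025,"yaw":0},{"grip":0.01,"x":0,"y":0,"z":0.0025,"yaw":0},{"grip":0.034,"x":0,"y":0,"z":0.0025,"yaw":0},{"grip":0.034,"x":0,"y":0,"z":0.0025,"yaw":0}]'
(python3 -m crank '[{"grip":0.034,"x":0,"y":0,"z":0,"yaw":0},{"grip":0.034,"x":0,"y":0,"z":-0.02,"yaw":0},{"grip":0.034,"x":0,"y":0,"z":-0.06,"yaw":0},{"grip":0.034,"x":0,"y":0,"z":-0.1,"yaw":0},{"grip":0.034,"x":0,"y":0,"z":-0.14,"yaw":0}]'
python3 -m crank '[{"grip":0.034,"x":0.035,"y":-0.015,"z":0,"yaw":0},{"grip":0.034,"x":0.07,"y":-0.03,"z":0,"yaw":0},{"grip":0.034,"x":0.105,"y":-0.04,"z":-0.01,"yaw":0},{"grip":0.034,"x":0.14,"y":-0.05,"z":-0.03,"yaw":0},{"grip":0.034,"x":0.175,"y":-0.05,"z":-0.05,"yaw":0}]'
python3 -m crank '[{"grip":0.034,"x":0.035,"y":-0.01,"z":0,"yaw":0},{"grip":0.034,"x":0.07,"y":-0.02,"z":0,"yaw":0},{"grip":0.034,"x":0.105,"y":-0.03,"z":0,"yaw":0},{"grip":0.034,"x":0.14,"y":-0.04,"z":0,"yaw":0},{"grip":0.034,"x":0.17,"y":-0.05,"z":0,"yaw":0}]'
) | grep -A5 time
python3 -c "
from h import *
for i in range(5):grab_frame('top')"
python3 seg.py; sed -i 's/SAT=56/SAT=48/' seg.py;python3 seg.py; sed -i 's/SAT=48/SAT=40/' seg.py;python3 seg.py; python3 rel.py
```

```text
time_s: 44.5
ee_pos: [499.4, -114.6, 2.1]
ee_rot: [179.9, 0.7, 90.0]
force: [-0.1, 0.0, 0.7]
gripper_width: 28.4
gripper_force: 0.0
time_s: 44.92
ee_pos: [498.6, -112.7, 143.4]
ee_rot: [180.0, 0.7, 90.0]
force: [1.5, 0.1, -0.4]
gripper_width: 34.0
gripper_force: 0.0
time_s: 45.33
ee_pos: [446.2, 63.9, 189.9]
ee_rot: [-179.9, 0.7, 89.9]
force: [1.2, 0.7, -0.2]
gripper_width: 33.9
gripper_force: 0.0
time_s: 45.75
ee_pos: [398.4, 234.9, 187.7]
ee_rot: [179.9, 0.7, 90.0]
force: [0.7, 0.3, -0.4]
gripper_width: 34.4
gripper_force: 0.0
px [313.  74.] A 842.0 ctr [398.4 332. ] size [15.8 56.8] ang 95.2
tcp [399.1 232.4 187.4]
px [311.  53.] A 336.0 ctr [397.  346.8] size [14.9 26.8] ang 94.1
tcp [399.4 232.  187.4]
tcp [399.5 231.8 187.4]
tcp [399.6 231.7 187.5] rot [179.9   0.7  89.9] lean [ 0.001 -0.013] q [29.0, 8.0, 104.0, -1.0, 68.0, 30.0]
```

```bash

python3 -m crank '[{"grip":0.034,"x":0.035,"y":-0.001,"z":0,"yaw":-0.09},{"grip":0.034,"x":0.07,"y":-0.001,"z":0.04,"yaw":-0.09},{"grip":0.034,"x":0.099,"y":-0.001,"z":0.08,"yaw":-0.09},{"grip":0.034,"x":0.099,"y":-0.001,"z":0.12,"yaw":-0.09},{"grip":0.034,"x":0.099,"y":-0.001,"z":0.14,"yaw":-0.09}]'
python3 -m crank '[{"grip":0.034,"x":0,"y":0,"z":0,"yaw":0},{"grip":0.034,"x":0,"y":0,"z":0,"yaw":0},{"grip":0.034,"x":0,"y":0,"z":0.01,"yaw":0},{"grip":0.034,"x":0,"y":0,"z":0.02,"yaw":0},{"grip":0.034,"x":0,"y":0,"z":0.02,"yaw":0}]'
python3 rel.py 398.5,331,-9
```

```text
time_s: 46.57
ee_pos: [399.0, 330.7, 44.5]
ee_rot: [180.0, 0.7, 95.1]
force: [0.2, -0.1, -0.8]
gripper_width: 33.9
gripper_force: 0.0
time_s: 46.98
ee_pos: [398.6, 329.2, 26.2]
ee_rot: [-180.0, 0.7, 95.1]
force: [-0.7, -0.4, 0.7]
gripper_width: 34.0
gripper_force: 0.0
tcp [398.6 329.2  26.2] rot [-180.     0.7   95.1] lean [ 0.001 -0.013] q [39.0, 23.0, 110.0, -1.0, 48.0, 34.0]
398.5,331,-9 shift m [0.0023 0.0001 0.0352]
```

```bash

python3 -m crank '[{"grip":0.034,"x":0.001,"y":0,"z":0.008,"yaw":0},{"grip":0.034,"x":0.001,"y":0,"z":0.016,"yaw":0},{"grip":0.034,"x":0.001,"y":0,"z":0.024,"yaw":0},{"grip":0.034,"x":0.001,"y":0,"z":0.033,"yaw":0},{"grip":0.034,"x":0.001,"y":0,"z":0.033,"yaw":0}]'
python3 -m crank '[{"grip":0.034,"x":0,"y":0,"z":0,"yaw":0},{"grip":0.01,"x":0,"y":0,"z":0.001,"yaw":0},{"grip":0.01,"x":0,"y":0,"z":0.001,"yaw":0},{"grip":0.01,"x":0,"y":0,"z":0.001,"yaw":0},{"grip":0.01,"x":0,"y":0,"z":0.001,"yaw":0}]' 25
python3 -m crank '[{"grip":0.01,"x":0,"y":0,"z":-0.01,"yaw":0},{"grip":0.01,"x":0,"y":0,"z":-0.03,"yaw":0},{"grip":0.01,"x":0,"y":0,"z":-0.06,"yaw":0},{"grip":0.01,"x":0,"y":0,"z":-0.09,"yaw":0.09},{"grip":0.01,"x":0,"y":0,"z":-0.12,"yaw":0.09}]' 25
```

```text
time_s: 47.4
ee_pos: [397.2, 329.4, -8.7]
ee_rot: [-179.8, 0.8, 95.1]
force: [0.0, -0.5, -0.3]
gripper_width: 34.1
gripper_force: 0.0
time_s: 47.82
ee_pos: [398.5, 330.5, -7.5]
ee_rot: [180.0, 0.7, 95.1]
force: [-0.7, -0.1, -1.4]
gripper_width: 18.0
gripper_force: 25.0
time_s: 48.23
ee_pos: [398.1, 331.8, 114.3]
ee_rot: [179.9, 0.7, 89.8]
force: [0.0, -0.6, -0.3]
gripper_width: 17.7
gripper_force: 25.0
```

```bash
python3 shelf.py; python3 - <<'E'
from h import *
c=camera_model('top');h=cv2.cvtColor(cv2.imread('pics/st.png'),cv2.COLOR_BGR2HSV)
m=((h[...,1]<105)).astype(np.uint8);k=np.zeros_like(m);k[195:310,280:420]=1;m*=k
q=max(cv2.findContours(m,cv2.RETR_EXTERNAL,cv2.CHAIN_APPROX_NONE)[0],key=cv2.contourArea)
for p in cv2.approxPolyDP(cv2.convexHull(q),4,True)[:,0]:print(p,ray(c,p,15)[:2].round(1))
a=cv2.imread('pics/st.png');print(h[225:330:8,345].tolist())
E
```

```text
shelf A 5485.0 ctr [470.4 -96.9] size [147.3 198.8] yaw 0.44
brick(face+top) A 4369.5 ctr [753.4 -95.5] size [116.2 230.9] yaw 4.93
hsv shelf [ 20  72 213] brick [ 23  61 235] wood [ 18  79 126] wood2 [ 15 165 173]
[393 217] [ 545.  -194.6]
[402 282] [ 397.3 -193.1]
[316 292] [3.971e+02 2.000e-01]
[309 227] [5.435e+02 5.000e-01]
[[19, 74, 210], [20, 74, 210], [20, 73, 212], [20, 73, 213], [20, 72, 215], [19, 72, 209], [18, 79, 126], [20, 81, 126], [17, 107, 114], [14, 161, 98], [14, 166, 97], [15, 168, 94], [13, 168, 88], [15, 164, 162]]
```

Top view: the shelf is steady at (470,−97), yaw 0.4°, and the brick is at (753,−95.5), yaw ≈4.9°. Carrying bar C over.

```bash
(
python3 -m crank '[{"grip":0.01,"x":-0.02,"y":0.004,"z":0,"yaw":0},{"grip":0.01,"x":-0.05,"y":0.008,"z":0,"yaw":0},{"grip":0.01,"x":-0.08,"y":0.012,"z":0,"yaw":0},{"grip":0.01,"x":-0.11,"y":0.016,"z":0,"yaw":0},{"grip":0.01,"x":-0.147,"y":0.02,"z":0,"yaw":0}]' 25
python3 -m crank '[{"grip":0.01,"x":-0.03,"y":0.004,"z":0,"yaw":0},{"grip":0.01,"x":-0.06,"y":0.008,"z":0,"yaw":0},{"grip":0.01,"x":-0.09,"y":0.012,"z":0,"yaw":0},{"grip":0.01,"x":-0.12,"y":0.016,"z":0,"yaw":0},{"grip":0.01,"x":-0.15,"y":0.021,"z":0,"yaw":0}]' 25
python3 -m crank '[{"grip":0.01,"x":-0.03,"y":0,"z":0,"yaw":0},{"grip":0.01,"x":-0.06,"y":0,"z":0,"yaw":0},{"grip":0.01,"x":-0.09,"y":0,"z":0,"yaw":0},{"grip":0.01,"x":-0.12,"y":0,"z":0,"yaw":0},{"grip":0.01,"x":-0.149,"y":0,"z":0,"yaw":0}]' 25
python3 -m crank '[{"grip":0.01,"x":0,"y":0,"z":0,"yaw":0},{"grip":0.01,"x":0,"y":0,"z":0,"yaw":0},{"grip":0.01,"x":0,"y":0,"z":0.03,"yaw":0},{"grip":0.01,"x":0,"y":0,"z":0.06,"yaw":0},{"grip":0.01,"x":0,"y":0,"z":0.06,"yaw":0}]' 25 
)| grep -A5 time | tail -6; python3 rel.py 440,-115,2.5
```

```text
time_s: 50.1
ee_pos: [434.2, -112.4, 53.2]
ee_rot: [-179.4, 0.5, 90.0]
force: [-1.4, 0.0, -0.7]
gripper_width: 17.6
gripper_force: 25.0
tcp [ 434.2 -112.4   53.2] rot [-179.4    0.5   90. ] lean [-0.011 -0.009] q [-15.0, 16.0, 117.0, -1.0, 48.0, -15.0]
440,-115,2.5 shift m [-0.0021  0.0064  0.0507]
```

```bash

python3 -m crank '[{"grip":0.01,"x":0,"y":0.002,"z":0.01,"yaw":0},{"grip":0.01,"x":0,"y":0.002,"z":0.02,"yaw":0},{"grip":0.01,"x":0,"y":0.002,"z":0.03,"yaw":0},{"grip":0.01,"x":0,"y":0.002,"z":0.04,"yaw":0},{"grip":0.01,"x":0,"y":0.002,"z":0.044,"yaw":0}]' 25
python3 -m crank '[{"grip":0.01,"x":0,"y":0,"z":0.002,"yaw":0},{"grip":0.01,"x":0,"y":0,"z":0.004,"yaw":0},{"grip":0.01,"x":0,"y":0,"z":0.006,"yaw":0},{"grip":0.01,"x":0,"y":0,"z":0.006,"yaw":0},{"grip":0.01,"x":0,"y":0,"z":0.006,"yaw":0}]' 25
```

```text
time_s: 50.52
ee_pos: [440.5, -114.2, 13.5]
ee_rot: [-179.9, 0.7, 90.1]
force: [-0.4, -0.3, 0.5]
gripper_width: 17.7
gripper_force: 25.0
time_s: 50.93
ee_pos: [441.4, -115.5, 8.2]
ee_rot: [179.9, 0.7, 90.0]
force: [-0.2, -0.5, -0.0]
gripper_width: 17.7
gripper_force: 25.0
```

```bash

python3 -m crank '[{"grip":0.01,"x":0,"y":0,"z":0.002,"yaw":0},{"grip":0.01,"x":0,"y":0,"z":0.004,"yaw":0},{"grip":0.01,"x":0,"y":0,"z":0.006,"yaw":0},{"grip":0.01,"x":0,"y":0,"z":0.006,"yaw":0},{"grip":0.01,"x":0,"y":0,"z":0.006,"yaw":0}]' 25
python3 -m crank '[{"grip":0.034,"x":0,"y":0,"z":0,"yaw":0},{"grip":0.034,"x":0,"y":0,"z":0,"yaw":0},{"grip":0.034,"x":0,"y":0,"z":0,"yaw":0},{"grip":0.034,"x":0,"y":0,"z":-0.02,"yaw":0},{"grip":0.034,"x":0,"y":0,"z":-0.05,"yaw":0}]'
(python3 -m crank '[{"grip":0.034,"x":0,"y":0,"z":-0.04,"yaw":0},{"grip":0.034,"x":0,"y":0,"z":-0.07,"yaw":0.12},{"grip":0.06,"x":0,"y":-0.02,"z":-0.08,"yaw":0.24},{"grip":0.0912,"x":0.01,"y":-0.04,"z":-0.08,"yaw":0.36},{"grip":0.0912,"x":0.018,"y":-0.06,"z":-0.08,"yaw":0.48}]'
python3 -m crank '[{"grip":0.0912,"x":0,"y":0,"z":0,"yaw":0.12},{"grip":0.0912,"x":0,"y":0,"z":0,"yaw":0.24},{"grip":0.0912,"x":0,"y":0,"z":0,"yaw":0.36},{"grip":0.0912,"x":0,"y":0,"z":0,"yaw":0.48},{"grip":0.0912,"x":0,"y":0,"z":0,"yaw":0.6}]'
python3 -m crank '[{"grip":0.0912,"x":0,"y":0,"z":0,"yaw":0.12},{"grip":0.0912,"x":0,"y":0,"z":0,"yaw":0.24},{"grip":0.0912,"x":0,"y":0,"z":0,"yaw":0.36},{"grip":0.0912,"x":0,"y":0,"z":0,"yaw":0.4},{"grip":0.0912,"x":0,"y":0,"z":0,"yaw":0.4}]')|grep -A5 time|tail -6
python3 rel.py 355,-97,100; python3 ws.py | head -3
```

```text
time_s: 51.35
ee_pos: [441.3, -115.6, 2.4]
ee_rot: [179.9, 0.7, 90.0]
force: [-1.6, 0.1, 6.7]
gripper_width: 18.0
gripper_force: 25.0
time_s: 51.77
ee_pos: [438.6, -114.3, 50.0]
ee_rot: [-179.7, 0.6, 90.0]
force: [0.3, -0.6, -0.8]
gripper_width: 33.9
gripper_force: 0.0
time_s: 53.02
ee_pos: [380.8, -95.9, 131.3]
ee_rot: [179.3, 0.0, 5.1]
force: [0.0, -0.5, 0.4]
gripper_width: 90.8
gripper_force: 0.0
tcp [380.8 -95.9 131.3] rot [179.3   0.    5.1] lean [ 0.001 -0.012] q [-15.0, 5.0, 117.0, -1.0, 58.0, 70.0]
355,-97,100 shift m [-0.0258 -0.0016  0.0313]
38339.5 [([449, 0], [541.4, -192.2]), ([422, 173], [398.3, -193.3]), ([204, 156], [396.8, 3.4]), ([205, 0], [523.3, 4.4])]
60 [(200, np.int64(151), np.int64(220)), (225, np.int64(22), np.int64(249)), (250, np.int64(35), np.int64(253)), (275, np.int64(23), np.int64(248)), (300, np.int64(24), np.int64(248)), (325, np.int64(25), np.int64(248)), (350, np.int64(27), np.int64(248)), (375, np.int64(62), np.int64(197)), (400, np.int64(31), np.int64(244)), (425, np.int64(37), np.int64(242)), (450, np.int64(151), np.int64(224)), (475, np.int64(151), np.int64(225)), (500, np.int64(156), np.int64(136)), (525, np.int64(157), np.int64(135)), (550, np.int64(156), np.int64(136)), (575, np.int64(123), np.int64(156))]
110 [(200, np.int64(153), np.int64(214)), (225, np.int64(18), np.int64(251)), (250, np.int64(28), np.int64(253)), (275, np.int64(18), np.int64(250)), (300, np.int64(20), np.int64(250)), (325, np.int64(39), np.int64(252)), (350, np.int64(82), np.int64(183)), (375, np.int64(79), np.int64(164)), (400, np.int64(56), np.int64(159)), (425, np.int64(59), np.int64(156)), (450, np.int64(156), np.int64(141)), (475, np.int64(157), np.int64(141)), (500, np.int64(160), np.int64(139)), (525, np.int64(156), np.int64(137)), (550, np.int64(120), np.int64(91)), (575, np.int64(118), np.int64(183))]
```

```bash

python3 -m crank '[{"grip":0.0912,"x":-0.013,"y":0,"z":0,"yaw":0},{"grip":0.0912,"x":-0.026,"y":0,"z":0.01,"yaw":0},{"grip":0.0912,"x":-0.026,"y":0,"z":0.04,"yaw":0},{"grip":0.0912,"x":-0.026,"y":0,"z":0.075,"yaw":0},{"grip":0.0912,"x":-0.026,"y":0,"z":0.1,"yaw":0}]'
python3 -m crank '[{"grip":0.0912,"x":0,"y":0,"z":0,"yaw":0},{"grip":0.0912,"x":0,"y":0,"z":0.01,"yaw":0},{"grip":0.0912,"x":0,"y":0,"z":0.02,"yaw":0},{"grip":0.0912,"x":0,"y":0,"z":0.03,"yaw":0},{"grip":0.0912,"x":0,"y":0,"z":0.03,"yaw":0}]'
python3 rel.py 355,-97,-11
```

```text
time_s: 53.48
ee_pos: [353.2, -99.3, 30.2]
ee_rot: [179.3, 0.1, 5.2]
force: [-0.8, 0.1, -0.8]
gripper_width: 91.0
gripper_force: 0.0
time_s: 53.9
ee_pos: [354.4, -99.8, 1.6]
ee_rot: [179.3, 0.1, 5.2]
force: [-0.6, 0.6, -0.2]
gripper_width: 91.2
gripper_force: 0.0
tcp [354.4 -99.8   1.6] rot [1.793e+02 1.000e-01 5.200e+00] lean [-0.001 -0.012] q [-17.0, 14.0, 130.0, -1.0, 35.0, 69.0]
355,-97,-11 shift m [ 0.0009 -0.0029  0.0125]
```

```bash

python3 -m crank '[{"grip":0.0912,"x":0,"y":-0.001,"z":0.005,"yaw":0},{"grip":0.0912,"x":0,"y":-0.002,"z":0.009,"yaw":0},{"grip":0.0912,"x":0,"y":-0.002,"z":0.012,"yaw":0},{"grip":0.0912,"x":0,"y":-0.002,"z":0.012,"yaw":0},{"grip":0.0912,"x":0,"y":-0.002,"z":0.012,"yaw":0}]'
python3 -m crank '[{"grip":0.0912,"x":0.004,"y":0,"z":0,"yaw":0},{"grip":0.0912,"x":0.008,"y":0,"z":0,"yaw":0},{"grip":0.0912,"x":0.012,"y":0,"z":0,"yaw":0},{"grip":0.0912,"x":0.016,"y":0,"z":0,"yaw":0},{"grip":0.0912,"x":0.02,"y":0,"z":0,"yaw":0}]'
python3 -m crank '[{"grip":0.0912,"x":0.003,"y":0,"z":0,"yaw":0},{"grip":0.0912,"x":0.006,"y":0,"z":0,"yaw":0},{"grip":0.0912,"x":0.009,"y":0,"z":0,"yaw":0},{"grip":0.0912,"x":0.012,"y":0,"z":0,"yaw":0},{"grip":0.0912,"x":0.015,"y":0,"z":0,"yaw":0}]'
python3 ws.py | head -1; python3 rel.py 531,-115,-11
```

```text
time_s: 54.32
ee_pos: [355.2, -98.0, -10.3]
ee_rot: [179.3, -0.0, 5.2]
force: [-0.4, 0.2, 0.1]
gripper_width: 91.7
gripper_force: 0.0
time_s: 54.73
ee_pos: [374.6, -96.1, -10.5]
ee_rot: [179.3, 0.1, 5.2]
force: [-7.6, -3.8, 3.7]
gripper_width: 91.1
gripper_force: 3.8
time_s: 55.15
ee_pos: [383.8, -94.4, -11.0]
ee_rot: [179.4, 0.7, 5.1]
force: [-13.1, -5.1, 11.0]
gripper_width: 91.2
gripper_force: 6.6
84314.5 [([556, 0], [504.2, -188.0]), ([512, 211], [408.3, -190.8]), ([119, 189], [403.0, 4.0]), ([103, 0], [486.5, 6.7])]
tcp [384.9 -94.5 -11. ] rot [179.4   0.6   5.1] lean [-0.01  -0.011] q [-15.0, 18.0, 127.0, -1.0, 35.0, 71.0]
531,-115,-11 shift m [ 0.1436  0.0335 -0.0012]
```

```bash

python3 -m crank '[{"grip":0.0912,"x":0.004,"y":0,"z":-0.002,"yaw":0},{"grip":0.0912,"x":0.008,"y":0.001,"z":-0.002,"yaw":0},{"grip":0.0912,"x":0.012,"y":0.002,"z":-0.002,"yaw":0},{"grip":0.0912,"x":0.016,"y":0.003,"z":-0.002,"yaw":0},{"grip":0.0912,"x":0.02,"y":0.004,"z":-0.002,"yaw":0}]'
python3 -m crank '[{"grip":0.0912,"x":0.005,"y":0.001,"z":0,"yaw":0},{"grip":0.0912,"x":0.01,"y":0.002,"z":0,"yaw":0},{"grip":0.0912,"x":0.015,"y":0.003,"z":0,"yaw":0},{"grip":0.0912,"x":0.02,"y":0.004,"z":0,"yaw":0},{"grip":0.0912,"x":0.025,"y":0.006,"z":0,"yaw":0}]'
python3 ws.py | head -1; python3 rel.py 531,-115,-11
```

```text
time_s: 55.62
ee_pos: [407.8, -96.3, -9.2]
ee_rot: [179.4, 0.3, 5.2]
force: [-5.5, 0.1, -0.8]
gripper_width: 91.3
gripper_force: 2.9
time_s: 56.03
ee_pos: [433.0, -99.8, -9.3]
ee_rot: [179.4, 0.4, 5.2]
force: [-5.8, 1.7, -0.3]
gripper_width: 90.9
gripper_force: 3.0
83977.0 [([541, 0], [553.6, -188.0]), ([511, 203], [461.1, -195.8]), ([123, 203], [444.2, -2.0]), ([95, 0], [535.5, 6.3])]
tcp [ 435.  -100.3   -9.1] rot [179.4   0.2   5.2] lean [-0.003 -0.012] q [-14.0, 21.0, 121.0, -1.0, 38.0, 72.0]
531,-115,-11 shift m [0.0943 0.0234 0.0018]
```

```bash

python3 -m crank '[{"grip":0.0912,"x":0.005,"y":0.001,"z":0,"yaw":0},{"grip":0.0912,"x":0.01,"y":0.002,"z":0,"yaw":0},{"grip":0.0912,"x":0.015,"y":0.003,"z":0,"yaw":0},{"grip":0.0912,"x":0.02,"y":0.005,"z":0,"yaw":0},{"grip":0.0912,"x":0.025,"y":0.006,"z":0,"yaw":0}]'
python3 -m crank '[{"grip":0.0912,"x":0.005,"y":0.001,"z":0,"yaw":0},{"grip":0.0912,"x":0.01,"y":0.002,"z":0,"yaw":0},{"grip":0.0912,"x":0.015,"y":0.003,"z":0,"yaw":0},{"grip":0.0912,"x":0.02,"y":0.005,"z":0,"yaw":0},{"grip":0.0912,"x":0.025,"y":0.006,"z":0,"yaw":0}]'
python3 -m crank '[{"grip":0.0912,"x":0.005,"y":0.001,"z":0,"yaw":0},{"grip":0.0912,"x":0.01,"y":0.002,"z":0,"yaw":0},{"grip":0.0912,"x":0.015,"y":0.003,"z":0,"yaw":0},{"grip":0.0912,"x":0.02,"y":0.005,"z":0,"yaw":0},{"grip":0.0912,"x":0.025,"y":0.006,"z":0,"yaw":0}]'
python3 ws.py | head -1; python3 rel.py
```

```text
time_s: 56.5
ee_pos: [458.8, -103.8, -9.1]
ee_rot: [179.4, 0.3, 5.2]
force: [-5.4, 0.4, -0.7]
gripper_width: 91.1
gripper_force: 3.0
time_s: 56.92
ee_pos: [484.2, -107.6, -9.1]
ee_rot: [179.4, 0.3, 5.2]
force: [-6.5, 1.7, -0.1]
gripper_width: 91.2
gripper_force: 3.0
time_s: 57.33
ee_pos: [509.7, -111.3, -9.1]
ee_rot: [179.4, 0.3, 5.2]
force: [-6.6, 1.0, -0.7]
gripper_width: 91.2
gripper_force: 3.0
83843.5 [([541, 0], [630.3, -199.8]), ([510, 204], [537.2, -207.1]), ([123, 203], [520.9, -13.4]), ([96, 0], [612.3, -5.5])]
tcp [ 511.6 -111.6   -8.9] rot [179.3   0.2   5.2] lean [-0.002 -0.012] q [-13.0, 26.0, 111.0, -1.0, 43.0, 72.0]
```

```bash

python3 -m crank '[{"grip":0.0912,"x":0.003,"y":0.001,"z":0,"yaw":0},{"grip":0.0912,"x":0.006,"y":0.002,"z":0,"yaw":0},{"grip":0.0912,"x":0.008,"y":0.002,"z":0,"yaw":0},{"grip":0.0912,"x":0.01,"y":0.003,"z":0,"yaw":0},{"grip":0.0912,"x":0.012,"y":0.003,"z":0,"yaw":0}]'
python3 -m crank '[{"grip":0.0912,"x":0.001,"y":0,"z":0,"yaw":0},{"grip":0.0912,"x":0.002,"y":0,"z":0,"yaw":0},{"grip":0.0912,"x":0.003,"y":0,"z":0,"yaw":0},{"grip":0.0912,"x":0.004,"y":0,"z":0,"yaw":0},{"grip":0.0912,"x":0.005,"y":0,"z":0,"yaw":0}]'
python3 ws.py | head -1; python3 rel.py
```

```text
time_s: 57.8
ee_pos: [522.6, -113.5, -8.9]
ee_rot: [179.3, 0.2, 5.2]
force: [-4.7, -0.0, -1.9]
gripper_width: 91.0
gripper_force: 2.5
time_s: 58.22
ee_pos: [529.1, -113.3, -8.1]
ee_rot: [179.3, 0.0, 5.2]
force: [-4.9, 0.7, -2.8]
gripper_width: 90.9
gripper_force: 2.4
83198.5 [([541, 0], [650.2, -202.8]), ([510, 206], [555.1, -210.2]), ([124, 203], [540.0, -15.4]), ([99, 0], [632.1, -8.0])]
tcp [ 529.6 -113.4   -8. ] rot [179.3  -0.    5.2] lean [ 0.002 -0.013] q [-13.0, 27.0, 109.0, -1.0, 44.0, 73.0]
```

```bash

python3 -m crank '[{"grip":0.0912,"x":0.001,"y":0,"z":0,"yaw":0},{"grip":0.0912,"x":0.002,"y":0,"z":0,"yaw":0},{"grip":0.0912,"x":0.002,"y":0,"z":0,"yaw":0},{"grip":0.0912,"x":0.003,"y":0,"z":0,"yaw":0},{"grip":0.0912,"x":0.003,"y":0,"z":0,"yaw":0}]'
python3 -m crank '[{"grip":0.0912,"x":0.001,"y":0,"z":0,"yaw":0},{"grip":0.0912,"x":0.002,"y":0,"z":0,"yaw":0},{"grip":0.0912,"x":0.002,"y":0,"z":0,"yaw":0},{"grip":0.0912,"x":0.003,"y":0,"z":0,"yaw":0},{"grip":0.0912,"x":0.003,"y":0,"z":0,"yaw":0}]'
```

```text
time_s: 58.68
ee_pos: [531.9, -113.1, -8.0]
ee_rot: [179.3, 0.0, 5.2]
force: [-5.6, 0.1, 0.1]
gripper_width: 91.4
gripper_force: 3.1
time_s: 59.1
ee_pos: [532.2, -113.0, -8.2]
ee_rot: [179.3, 0.4, 5.2]
force: [-11.0, -1.0, 3.4]
gripper_width: 91.1
gripper_force: 6.1
```

```bash

python3 -m crank '[{"grip":0.0912,"x":0.001,"y":0,"z":-0.001,"yaw":0},{"grip":0.0912,"x":0.002,"y":0,"z":-0.001,"yaw":0},{"grip":0.0912,"x":0.002,"y":0,"z":-0.001,"yaw":0},{"grip":0.0912,"x":0.002,"y":0,"z":-0.001,"yaw":0},{"grip":0.0912,"x":0.002,"y":0,"z":-0.001,"yaw":0}]'
python3 -m crank '[{"grip":0.0912,"x":0,"y":0,"z":0,"yaw":0},{"grip":0.0912,"x":-0.005,"y":0,"z":0,"yaw":0},{"grip":0.0912,"x":-0.01,"y":0,"z":0,"yaw":0},{"grip":0.0912,"x":-0.025,"y":0,"z":0,"yaw":0},{"grip":0.0912,"x":-0.04,"y":0,"z":0,"yaw":0}]'
(python3 -m crank '[{"grip":0.0912,"x":0,"y":0,"z":-0.03,"yaw":0},{"grip":0.0912,"x":0,"y":0,"z":-0.06,"yaw":0},{"grip":0.0912,"x":0,"y":0,"z":-0.1,"yaw":0},{"grip":0.0912,"x":0,"y":0,"z":-0.13,"yaw":0},{"grip":0.0912,"x":0,"y":0,"z":-0.16,"yaw":0}]'
python3 -m crank '[{"grip":0.0912,"x":0,"y":-0.04,"z":0,"yaw":0},{"grip":0.0912,"x":0,"y":-0.08,"z":0,"yaw":0},{"grip":0.0912,"x":0,"y":-0.12,"z":0,"yaw":0},{"grip":0.0912,"x":0,"y":-0.16,"z":0,"yaw":0},{"grip":0.0912,"x":0,"y":-0.19,"z":0,"yaw":0}]'
python3 -m crank '[{"grip":0.0912,"x":-0.02,"y":-0.03,"z":0,"yaw":0},{"grip":0.0912,"x":-0.03,"y":-0.06,"z":0,"yaw":0},{"grip":0.0912,"x":-0.03,"y":-0.09,"z":0,"yaw":0},{"grip":0.0912,"x":-0.03,"y":-0.12,"z":0,"yaw":0},{"grip":0.0912,"x":-0.03,"y":-0.15,"z":0,"yaw":0}]')|grep -A5 time|tail -6
python3 -c "
from h import *
for i in range(3):grab_frame('scene')
t=grab_frame('top');save('t9',t);s=grab_frame('scene');save('s9',s)
a=cv2.imread('pics/t9.png');b=cv2.imread('pics/s9.png')
cv2.imwrite('pics/c9.png',np.vstack([cv2.resize(a[80:260,130:490],(600,300)),cv2.resize(b[130:330,130:530],(600,300))]))
c=camera_model('top');h=cv2.cvtColor(t,cv2.COLOR_RGB2HSV)
m=((h[...,1]<110)&(h[...,2]>100)).astype(np.uint8);k=np.zeros_like(m);k[80:240,270:420]=1;m*=k
q=max(cv2.findContours(m,cv2.RETR_EXTERNAL,cv2.CHAIN_APPROX_NONE)[0],key=cv2.contourArea)
for p in cv2.approxPolyDP(q,4,True)[:,0]:print(p,ray(c,p,15)[:2].round(1),ray(c,p,32)[:2].round(1))"; python3 rel.py
```

```text
time_s: 59.52
ee_pos: [538.7, -112.9, -6.6]
ee_rot: [179.2, -0.2, 5.2]
force: [-0.3, 1.0, -0.2]
gripper_width: 91.1
gripper_force: 0.0
time_s: 59.93
ee_pos: [496.4, -116.2, -7.3]
ee_rot: [179.3, 0.0, 5.2]
force: [-0.5, 0.6, -0.4]
gripper_width: 91.3
gripper_force: 0.0
time_s: 61.18
ee_pos: [435.3, 222.6, 148.5]
ee_rot: [179.3, 0.0, 5.2]
force: [0.8, -0.2, 0.2]
gripper_width: 91.1
gripper_force: 0.0
[381 104] [ 825.2 -206.3] [ 817.7 -202.9]
[289 120] [808.7  21.3] [801.6  20.6]
[296 164] [696.4  15.4] [691.3  14.8]
[306 168] [684.   -7.2] [679.1  -7.4]
[317 227] [541.4 -17.8] [539.1 -17.8]
[400 211] [ 557.1 -212.7] [ 554.5 -209.2]
tcp [435.9 220.9 148.3] rot [1.792e+02 1.000e-01 5.200e+00] lean [-0.    -0.014] q [26.0, 13.0, 104.0, -1.0, 63.0, 111.0]
```

View pics/c9.png

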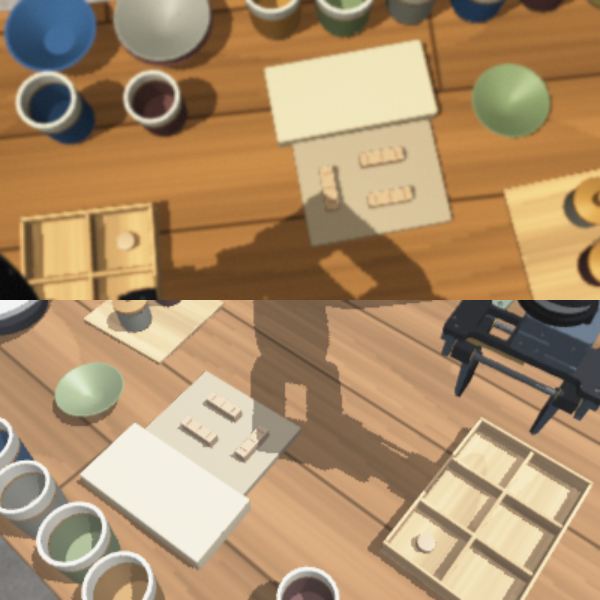

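The last permitted view shows the three bars apart on the shelf, the shelf against the brick, both jars on the board, and the button at (205,224). The measured gap is about 2 mm and the centring error about −3 mm. The force dropped oddly at the end, so I'll make one gentle confirming push before the button.

```bash
(
python3 -m crank '[{"grip":0.0912,"x":0.01,"y":0.035,"z":0,"yaw":0},{"grip":0.0912,"x":0.02,"y":0.07,"z":0,"yaw":0},{"grip":0.0912,"x":0.03,"y":0.105,"z":0,"yaw":0},{"grip":0.0912,"x":0.03,"y":0.14,"z":0,"yaw":0},{"grip":0.0912,"x":0.03,"y":0.175,"z":0,"yaw":0}]'
python3 -m crank '[{"grip":0.0912,"x":0,"y":0.035,"z":0,"yaw":0},{"grip":0.0912,"x":0,"y":0.07,"z":0,"yaw":0},{"grip":0.0912,"x":0,"y":0.105,"z":0,"yaw":0},{"grip":0.0912,"x":0,"y":0.14,"z":0,"yaw":0},{"grip":0.0912,"x":0,"y":0.165,"z":0,"yaw":0}]'
python3 -m crank '[{"grip":0.0912,"x":0,"y":0,"z":0,"yaw":0},{"grip":0.0912,"x":0,"y":0,"z":0.03,"yaw":0},{"grip":0.0912,"x":0,"y":0,"z":0.07,"yaw":0},{"grip":0.0912,"x":0,"y":0,"z":0.1,"yaw":0},{"grip":0.0912,"x":0,"y":0,"z":0.12,"yaw":0}]')|grep -A5 time|tail -6
python3 rel.py 515,-116,-8 ; python3 ws.py|head -1
```

```text
time_s: 62.68
ee_pos: [494.3, -115.8, 30.2]
ee_rot: [179.4, 0.3, 5.1]
force: [0.4, 0.2, 0.4]
gripper_width: 90.9
gripper_force: 0.0
tcp [ 494.3 -115.8   30.2] rot [179.4   0.3   5.1] lean [-0.004 -0.011] q [-14.0, 22.0, 111.0, -1.0, 47.0, 72.0]
515,-116,-8 shift m [0.0208 0.0016 0.0381]
43908.5 [([500, 0], [625.5, -205.3]), ([480, 131], [555.2, -208.6]), ([151, 124], [542.5, -15.3]), ([139, 0], [607.9, -10.5])]
```

```bash

python3 -m crank '[{"grip":0.0912,"x":0,"y":0.001,"z":0.01,"yaw":0},{"grip":0.0912,"x":0,"y":0.002,"z":0.02,"yaw":0},{"grip":0.0912,"x":0,"y":0.002,"z":0.03,"yaw":0},{"grip":0.0912,"x":0,"y":0.002,"z":0.037,"yaw":0},{"grip":0.0912,"x":0,"y":0.002,"z":0.037,"yaw":0}]'
python3 -m crank '[{"grip":0.0912,"x":0.006,"y":0,"z":0,"yaw":0},{"grip":0.0912,"x":0.012,"y":0,"z":0,"yaw":0},{"grip":0.0912,"x":0.018,"y":0,"z":0,"yaw":0},{"grip":0.0912,"x":0.024,"y":0,"z":0,"yaw":0},{"grip":0.0912,"x":0.028,"y":0,"z":0,"yaw":0}]'
python3 -m crank '[{"grip":0.0912,"x":0.002,"y":0,"z":0,"yaw":0},{"grip":0.0912,"x":0.004,"y":0,"z":0,"yaw":0},{"grip":0.0912,"x":0.006,"y":0,"z":0,"yaw":0},{"grip":0.0912,"x":0.007,"y":0,"z":0,"yaw":0},{"grip":0.0912,"x":0.007,"y":0,"z":0,"yaw":0}]'
python3 -m crank '[{"grip":0.0912,"x":0.001,"y":0,"z":0,"yaw":0},{"grip":0.0912,"x":0.002,"y":0,"z":0,"yaw":0},{"grip":0.0912,"x":0.003,"y":0,"z":0,"yaw":0},{"grip":0.0912,"x":0.003,"y":0,"z":0,"yaw":0},{"grip":0.0912,"x":0.003,"y":0,"z":0,"yaw":0}]'
```

```text
time_s: 63.15
ee_pos: [496.9, -118.1, -4.9]
ee_rot: [179.3, 0.1, 5.2]
force: [0.3, -0.5, 0.3]
gripper_width: 91.5
gripper_force: 0.0
time_s: 63.57
ee_pos: [527.0, -115.7, -3.6]
ee_rot: [179.2, -0.1, 5.2]
force: [-0.1, 0.3, -0.9]
gripper_width: 91.2
gripper_force: 0.0
time_s: 63.98
ee_pos: [532.5, -115.0, -4.1]
ee_rot: [179.3, 0.0, 5.2]
force: [-0.1, -0.3, -0.4]
gripper_width: 90.8
gripper_force: 0.0
time_s: 64.4
ee_pos: [535.4, -114.8, -4.1]
ee_rot: [179.3, 0.0, 5.2]
force: [0.1, -0.0, 1.1]
gripper_width: 91.0
gripper_force: 0.0
```

With reported z ≈ −4 the fingertips pass over the slab's top edge without touching, which also explains the earlier force drop. Backing off, lowering to −11 and pushing again.

```bash

python3 -m crank '[{"grip":0.0912,"x":0,"y":0,"z":-0.003,"yaw":0},{"grip":0.0912,"x":-0.01,"y":0,"z":-0.003,"yaw":0},{"grip":0.0912,"x":-0.025,"y":0,"z":-0.003,"yaw":0},{"grip":0.0912,"x":-0.035,"y":0,"z":-0.003,"yaw":0},{"grip":0.0912,"x":-0.035,"y":0,"z":-0.003,"yaw":0}]'
python3 -m crank '[{"grip":0.0912,"x":0,"y":0,"z":0.003,"yaw":0},{"grip":0.0912,"x":0,"y":0,"z":0.006,"yaw":0},{"grip":0.0912,"x":0,"y":0,"z":0.01,"yaw":0},{"grip":0.0912,"x":0,"y":0,"z":0.01,"yaw":0},{"grip":0.0912,"x":0,"y":0,"z":0.01,"yaw":0}]'
python3 -m crank '[{"grip":0.0912,"x":0.006,"y":0,"z":0,"yaw":0},{"grip":0.0912,"x":0.012,"y":0,"z":0,"yaw":0},{"grip":0.0912,"x":0.018,"y":0,"z":0,"yaw":0},{"grip":0.0912,"x":0.021,"y":0,"z":0,"yaw":0},{"grip":0.0912,"x":0.024,"y":0,"z":0,"yaw":0}]'
python3 -m crank '[{"grip":0.0912,"x":0.002,"y":0,"z":0,"yaw":0},{"grip":0.0912,"x":0.004,"y":0,"z":0,"yaw":0},{"grip":0.0912,"x":0.006,"y":0,"z":0,"yaw":0},{"grip":0.0912,"x":0.007,"y":0,"z":0,"yaw":0},{"grip":0.0912,"x":0.007,"y":0,"z":0,"yaw":0}]'
```

```text
time_s: 64.82
ee_pos: [497.2, -117.7, -1.3]
ee_rot: [179.3, 0.2, 5.1]
force: [-0.6, 0.2, -0.1]
gripper_width: 91.2
gripper_force: 0.0
time_s: 65.23
ee_pos: [500.6, -117.9, -11.5]
ee_rot: [179.3, 0.0, 5.2]
force: [-0.3, 0.3, -0.9]
gripper_width: 91.1
gripper_force: 0.0
time_s: 65.65
ee_pos: [525.3, -115.8, -11.0]
ee_rot: [179.3, -0.0, 5.2]
force: [-0.8, 0.5, -0.1]
gripper_width: 91.4
gripper_force: 0.0
time_s: 66.07
ee_pos: [529.6, -115.2, -11.3]
ee_rot: [179.3, 0.2, 5.2]
force: [-5.3, -1.6, 3.6]
gripper_width: 91.5
gripper_force: 2.5
```

```bash

python3 -m crank '[{"grip":0.0912,"x":0.002,"y":0,"z":0,"yaw":0},{"grip":0.0912,"x":0.003,"y":0,"z":0,"yaw":0},{"grip":0.0912,"x":0.004,"y":0,"z":0,"yaw":0},{"grip":0.0912,"x":0.004,"y":0,"z":0,"yaw":0},{"grip":0.0912,"x":0.004,"y":0,"z":0,"yaw":0}]'
python3 -m crank '[{"grip":0.0912,"x":0.002,"y":0,"z":0,"yaw":0},{"grip":0.0912,"x":0.003,"y":0,"z":0,"yaw":0},{"grip":0.0912,"x":0.004,"y":0,"z":0,"yaw":0},{"grip":0.0912,"x":0.004,"y":0,"z":0,"yaw":0},{"grip":0.0912,"x":0.004,"y":0,"z":0,"yaw":0}]'
```

```text
time_s: 66.48
ee_pos: [530.0, -115.0, -11.5]
ee_rot: [179.4, 0.6, 5.1]
force: [-11.7, -3.6, 7.7]
gripper_width: 91.0
gripper_force: 6.1
time_s: 66.9
ee_pos: [531.3, -115.2, -11.6]
ee_rot: [179.4, 0.9, 5.2]
force: [-16.6, -6.0, 11.7]
gripper_width: 90.7
gripper_force: 8.8
```

Sustained 16.6 N with hardly any travel, against 5–6 N while sliding, so the shelf is firmly against the brick. Backing off and going for the button.

```bash
(
python3 -m crank '[{"grip":0.0912,"x":-0.005,"y":0,"z":0,"yaw":0},{"grip":0.0912,"x":-0.01,"y":0,"z":0,"yaw":0},{"grip":0.0912,"x":-0.02,"y":0,"z":0,"yaw":0},{"grip":0.0912,"x":-0.035,"y":0,"z":0,"yaw":0},{"grip":0.0912,"x":-0.05,"y":0,"z":0,"yaw":0}]'
python3 -m crank '[{"grip":0.0912,"x":0,"y":0,"z":-0.03,"yaw":0},{"grip":0.0912,"x":0,"y":0,"z":-0.06,"yaw":0},{"grip":0.06,"x":0,"y":0,"z":-0.1,"yaw":0},{"grip":0.042,"x":0,"y":0,"z":-0.14,"yaw":0},{"grip":0.042,"x":0,"y":0,"z":-0.18,"yaw":0}]'
python3 -m crank '[{"grip":0.042,"x":0,"y":-0.035,"z":0,"yaw":0},{"grip":0.042,"x":0,"y":-0.07,"z":0,"yaw":0},{"grip":0.042,"x":0,"y":-0.105,"z":0,"yaw":0},{"grip":0.042,"x":0,"y":-0.14,"z":0,"yaw":0},{"grip":0.042,"x":0,"y":-0.18,"z":0,"yaw":0}]'
python3 -m crank '[{"grip":0.042,"x":0,"y":-0.035,"z":0,"yaw":0},{"grip":0.042,"x":0.01,"y":-0.07,"z":0,"yaw":0},{"grip":0.042,"x":0.02,"y":-0.105,"z":0,"yaw":0},{"grip":0.042,"x":0.02,"y":-0.14,"z":0,"yaw":0},{"grip":0.042,"x":0.02,"y":-0.16,"z":0,"yaw":0}]')|grep -A5 time|tail -6
python3 -c "
from h import *
for i in range(4):grab_frame('top')
print(state()['ee_pos'])
c=camera_model('wrist');im=grab_frame('wrist');save('b1',im)
u=proj(c,[577,240,17]);print(u)
h=cv2.cvtColor(im,cv2.COLOR_RGB2HSV);x,y=u.astype(int);r=30
for T in(45,52,60,68):
  m=((h[...,1]<T)&(h[...,2]>140)).astype(np.uint8);k=np.zeros_like(m);k[max(0,y-r):y+r,x-r:x+r]=1;m*=k
  for q in cv2.findContours(m,0,1)[0]:
    if cv2.contourArea(q)>150:
      (cx,cy),R=cv2.minEnclosingCircle(q);print(T,cv2.contourArea(q),cx,cy,R,ray(c,(cx,cy),17)[:2])"
python3 rel.py
```

```text
time_s: 68.57
ee_pos: [478.7, 227.5, 164.5]
ee_rot: [179.4, -0.1, 5.3]
force: [0.0, 0.6, 0.3]
gripper_width: 41.3
gripper_force: 0.0
[478.42894615 223.72892867 164.45590504]
[305.07463228  71.20236075]
45 443.0 304.5 72.5 12.747649192810059 [575.80824403 240.43610709]
52 474.0 305.0 72.58333587646484 13.04516315460205 [575.77742833 239.96624709]
60 495.5 304.95098876953125 72.29412078857422 13.335543632507324 [576.02813546 240.03325516]
68 206.5 317.0 91.5 12.379518508911133 [559.92767769 227.2679796 ]
68 523.0 304.5 72.5 13.729630470275879 [575.80824403 240.43610709]
68 159.0 319.0 54.0 14.31792163848877 [593.1539157  228.49988459]
tcp [478.5 223.  164.5] rot [179.3  -0.    5.2] lean [ 0.001 -0.013] q [24.0, 15.0, 98.0, -1.0, 67.0, 109.0]
```

```bash

python3 -m crank '[{"grip":0.042,"x":0.03,"y":-0.003,"z":0,"yaw":0},{"grip":0.042,"x":0.06,"y":-0.006,"z":0.03,"yaw":0},{"grip":0.042,"x":0.0985,"y":-0.008,"z":0.06,"yaw":0},{"grip":0.042,"x":0.0985,"y":-0.008,"z":0.09,"yaw":0},{"grip":0.042,"x":0.0985,"y":-0.008,"z":0.12,"yaw":0}]'
python3 -m crank '[{"grip":0.042,"x":0,"y":0,"z":0,"yaw":0},{"grip":0.042,"x":0,"y":0,"z":0.0,"yaw":0},{"grip":0.042,"x":0,"y":0,"z":0,"yaw":0},{"grip":0.042,"x":0,"y":0,"z":0.01,"yaw":0},{"grip":0.042,"x":0,"y":0,"z":0.01,"yaw":0}]'
python3 rel.py 576,240,-12
```

```text
time_s: 69.23
ee_pos: [578.9, 237.3, 42.9]
ee_rot: [179.3, -0.1, 5.0]
force: [-0.5, 0.1, -0.9]
gripper_width: 41.8
gripper_force: 0.0
time_s: 69.65
ee_pos: [576.3, 238.8, 35.4]
ee_rot: [179.3, -0.1, 5.2]
force: [-0.8, -0.5, -0.8]
gripper_width: 41.8
gripper_force: 0.0
tcp [576.3 238.8  35.4] rot [ 1.793e+02 -1.000e-01  5.200e+00] lean [ 0.003 -0.012] q [22.0, 30.0, 95.0, -1.0, 55.0, 107.0]
576,240,-12 shift m [-0.0003 -0.0018  0.0474]
```

```bash

python3 -m crank '[{"grip":0.042,"x":0,"y":-0.001,"z":0.01,"yaw":0},{"grip":0.042,"x":0,"y":-0.001,"z":0.02,"yaw":0},{"grip":0.042,"x":0,"y":-0.001,"z":0.03,"yaw":0},{"grip":0.042,"x":0,"y":-0.001,"z":0.039,"yaw":0},{"grip":0.042,"x":0,"y":-0.001,"z":0.039,"yaw":0}]'
python3 -m crank '[{"grip":0.042,"x":0,"y":0,"z":0.002,"yaw":0},{"grip":0.042,"x":0,"y":0,"z":0.004,"yaw":0},{"grip":0.042,"x":0,"y":0,"z":0.006,"yaw":0},{"grip":0.042,"x":0,"y":0,"z":0.008,"yaw":0},{"grip":0.042,"x":0,"y":0,"z":0.008,"yaw":0}]'
python3 -m crank '[{"grip":0.015,"x":0,"y":0,"z":0,"yaw":0},{"grip":0.015,"x":0,"y":0,"z":0,"yaw":0},{"grip":0.015,"x":0,"y":0,"z":0,"yaw":0},{"grip":0.015,"x":0,"y":0,"z":0,"yaw":0},{"grip":0.015,"x":0,"y":0,"z":0,"yaw":0}]' 25
```

```text
time_s: 70.07
ee_pos: [574.2, 238.7, -7.2]
ee_rot: [179.2, 0.3, 5.2]
force: [-0.2, 0.2, 0.4]
gripper_width: 42.0
gripper_force: 0.0
time_s: 70.48
ee_pos: [576.0, 239.2, -12.6]
ee_rot: [179.3, 0.0, 5.2]
force: [0.3, -0.1, -0.5]
gripper_width: 42.0
gripper_force: 0.0
time_s: 70.9
ee_pos: [576.2, 239.3, -12.3]
ee_rot: [179.3, -0.0, 5.2]
force: [0.1, 0.7, 1.0]
gripper_width: 24.6
gripper_force: 25.0
```

```bash
(
python3 -m crank '[{"grip":0.015,"x":0,"y":0,"z":-0.015,"yaw":0},{"grip":0.015,"x":0,"y":0,"z":-0.04,"yaw":0},{"grip":0.015,"x":0,"y":0,"z":-0.08,"yaw":0},{"grip":0.015,"x":0,"y":0,"z":-0.12,"yaw":0},{"grip":0.015,"x":0,"y":0,"z":-0.15,"yaw":0}]' 25
python3 -m crank '[{"grip":0.015,"x":0.014,"y":0.035,"z":0,"yaw":0},{"grip":0.015,"x":0.028,"y":0.07,"z":0,"yaw":0},{"grip":0.015,"x":0.042,"y":0.105,"z":0,"yaw":0},{"grip":0.015,"x":0.056,"y":0.14,"z":0,"yaw":0},{"grip":0.015,"x":0.0715,"y":0.175,"z":0,"yaw":0}]' 25
python3 -m crank '[{"grip":0.015,"x":0.014,"y":0.035,"z":0,"yaw":0},{"grip":0.015,"x":0.028,"y":0.07,"z":0,"yaw":0},{"grip":0.015,"x":0.042,"y":0.105,"z":0,"yaw":0},{"grip":0.015,"x":0.056,"y":0.14,"z":0,"yaw":0},{"grip":0.015,"x":0.0715,"y":0.175,"z":0,"yaw":0}]' 25
python3 -m crank '[{"grip":0.015,"x":0,"y":0,"z":0,"yaw":0},{"grip":0.015,"x":0,"y":0,"z":0,"yaw":0},{"grip":0.015,"x":0,"y":0,"z":0.03,"yaw":0},{"grip":0.015,"x":0,"y":0,"z":0.06,"yaw":0},{"grip":0.015,"x":0,"y":0,"z":0.08,"yaw":0}]' 25)|grep -A5 time; python3 rel.py 750,-95,17
```

```text
time_s: 71.32
ee_pos: [576.7, 241.5, 140.8]
ee_rot: [179.3, -0.2, 5.2]
force: [1.1, 1.1, -0.4]
gripper_width: 24.7
gripper_force: 25.0
time_s: 71.73
ee_pos: [663.1, 71.8, 139.9]
ee_rot: [179.3, 0.0, 5.2]
force: [-0.3, 0.0, -0.1]
gripper_width: 24.5
gripper_force: 25.0
time_s: 72.15
ee_pos: [750.1, -96.3, 141.9]
ee_rot: [179.3, 0.0, 5.2]
force: [0.6, 0.1, -0.0]
gripper_width: 24.7
gripper_force: 25.0
time_s: 72.57
ee_pos: [748.2, -93.8, 59.5]
ee_rot: [179.4, 0.2, 5.2]
force: [-0.1, -0.1, -1.1]
gripper_width: 24.5
gripper_force: 25.0
tcp [748.2 -93.8  59.5] rot [179.4   0.2   5.2] lean [-0.002 -0.012] q [-8.0, 40.0, 72.0, -1.0, 68.0, 77.0]
750,-95,17 shift m [0.0019 0.0009 0.0425]
```

```bash

python3 -m crank '[{"grip":0.015,"x":0,"y":0,"z":0.01,"yaw":0},{"grip":0.015,"x":0,"y":0,"z":0.02,"yaw":0},{"grip":0.015,"x":0,"y":0,"z":0.03,"yaw":0},{"grip":0.015,"x":0,"y":0,"z":0.04,"yaw":0},{"grip":0.015,"x":0,"y":0,"z":0.04,"yaw":0}]' 25
python3 -m crank '[{"grip":0.015,"x":0,"y":0,"z":0.001,"yaw":0},{"grip":0.015,"x":0,"y":0,"z":0.002,"yaw":0},{"grip":0.015,"x":0,"y":0,"z":0.003,"yaw":0},{"grip":0.015,"x":0,"y":0,"z":0.003,"yaw":0},{"grip":0.015,"x":0,"y":0,"z":0.003,"yaw":0}]' 25
```

```text
time_s: 72.98
ee_pos: [749.1, -95.6, 20.3]
ee_rot: [179.3, 0.2, 5.2]
force: [-0.3, 0.2, -1.2]
gripper_width: 24.7
gripper_force: 25.0
time_s: 73.4
ee_pos: [750.3, -96.1, 19.4]
ee_rot: [179.3, -0.0, 5.2]
force: [-0.2, 0.5, 0.7]
gripper_width: 24.8
gripper_force: 25.0
```

```bash

python3 -m crank '[{"grip":0.015,"x":0,"y":0,"z":0.002,"yaw":0},{"grip":0.015,"x":0,"y":0,"z":0.004,"yaw":0},{"grip":0.015,"x":0,"y":0,"z":0.004,"yaw":0},{"grip":0.015,"x":0,"y":0,"z":0.004,"yaw":0},{"grip":0.015,"x":0,"y":0,"z":0.004,"yaw":0}]' 25
python3 -m crank '[{"grip":0.015,"x":0,"y":0,"z":0.001,"yaw":0},{"grip":0.042,"x":0,"y":0,"z":0.001,"yaw":0},{"grip":0.042,"x":0,"y":0,"z":0.001,"yaw":0},{"grip":0.042,"x":0,"y":0,"z":0.001,"yaw":0},{"grip":0.042,"x":0,"y":0,"z":0.001,"yaw":0}]' 25
(python3 -m crank '[{"grip":0.042,"x":0,"y":0,"z":0,"yaw":0},{"grip":0.042,"x":0,"y":0,"z":-0.02,"yaw":0},{"grip":0.042,"x":0,"y":0,"z":-0.05,"yaw":0},{"grip":0.042,"x":0,"y":0,"z":-0.09,"yaw":0},{"grip":0.042,"x":0,"y":0,"z":-0.13,"yaw":0}]'
python3 -m crank '[{"grip":0.042,"x":-0.03,"y":-0.02,"z":0,"yaw":0},{"grip":0.042,"x":-0.06,"y":-0.04,"z":0,"yaw":0},{"grip":0.042,"x":-0.09,"y":-0.06,"z":0,"yaw":0},{"grip":0.042,"x":-0.12,"y":-0.09,"z":0,"yaw":0},{"grip":0.042,"x":-0.15,"y":-0.12,"z":0,"yaw":0}]'
python3 -m crank '[{"grip":0.042,"x":-0.03,"y":-0.02,"z":0,"yaw":0},{"grip":0.042,"x":-0.06,"y":-0.04,"z":0,"yaw":0},{"grip":0.042,"x":-0.09,"y":-0.06,"z":0,"yaw":0},{"grip":0.042,"x":-0.12,"y":-0.09,"z":0,"yaw":0},{"grip":0.042,"x":-0.15,"y":-0.12,"z":0,"yaw":0}]')|grep -A5 time|tail -6
python3 - <<'E'
from h import *
for i in range(4):grab_frame('scene')
c=camera_model('top');t=grab_frame('top');save('t10',t);h=cv2.cvtColor(t,cv2.COLOR_RGB2HSV).astype(int)
u=proj(c,[750,-96,44]);print('button px',u)
x,y=u.astype(int);print(t[y-12:y+13:2,x].tolist())
s=cv2.cvtColor(cv2.imread('pics/t9.png'),cv2.COLOR_BGR2RGB).astype(int);d=np.abs(t.astype(int)-s).sum(2)
m=(d>60).astype(np.uint8)
for q in cv2.findContours(m,0,1)[0]:
    if cv2.contourArea(q)>20: print(cv2.boundingRect(q),cv2.contourArea(q))
m=((h[...,1]<110)&(h[...,2]>100)).astype(np.uint8);k=np.zeros_like(m);k[80:240,270:420]=1;m*=k
q=max(cv2.findContours(m,0,1)[0],key=cv2.contourArea)
for p in cv2.approxPolyDP(q,4,True)[:,0]:print(p,ray(c,p,15)[:2].round(1))
E
```

```text
time_s: 73.82
ee_pos: [749.9, -96.1, 14.8]
ee_rot: [179.3, 0.0, 5.2]
force: [-0.9, 0.8, -0.7]
gripper_width: 24.8
gripper_force: 25.0
time_s: 74.23
ee_pos: [749.9, -96.1, 13.6]
ee_rot: [179.3, 0.0, 5.2]
force: [-0.4, -0.5, -0.3]
gripper_width: 41.7
gripper_force: 0.0
time_s: 75.48
ee_pos: [430.2, 116.0, 141.0]
ee_rot: [179.3, -0.0, 5.1]
force: [0.4, 0.9, 1.0]
gripper_width: 41.9
gripper_force: 0.0
button px [340.43478736 133.39768508]
[[238, 227, 183], [239, 228, 186], [238, 227, 184], [237, 225, 182], [229, 200, 152], [229, 194, 143], [230, 196, 146], [231, 197, 146], [229, 195, 144], [183, 156, 117], [234, 219, 175], [238, 227, 185], [239, 228, 186]]
(103, 387, 22, 13) 130.5
(124, 352, 34, 48) 621.0
(178, 334, 22, 66) 561.0
(417, 306, 84, 94) 1604.5
(313, 230, 99, 164) 2816.0
(200, 221, 7, 8) 31.5
(208, 218, 6, 12) 31.5
(10, 194, 453, 206) 33130.0
(335, 129, 14, 12) 107.0
[381 104] [ 825.2 -206.3]
[289 120] [808.7  21.3]
[296 163] [698.9  15.1]
[306 170] [679.1  -6.7]
[317 227] [541.4 -17.8]
[400 211] [ 557.1 -212.7]
```

The button is on the brick, the shelf and bars have not moved since the last check, and the fingers are clear. Handing in.

```bash
python3 -c "
from workcell import *
print(job_done())"
```

```text
the job is handed in; nothing more can be done
None
```

I handed the job in with both jars upright on the ware board, all three bars lying apart on the kiln shelf, the shelf pushed flush and centred against the brick, and the button on top of the brick; the hand-in returned no verdict.

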